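Put the repair supplies back into their matching trays

ROBOT

A 7-joint arm with a two-finger parallel gripper is mounted at the origin on a cart in front of the work surface, level with it; the furniture and walls round the work are solid. World frame = base frame: x ahead of the robot, y to its left, z up, the work surface at z = 0. Lengths are in m, angles in rad, forces in N, time in s.
With the tool pointing down it reaches from about 0.4 to 0.85 m from the base axis. Payload 4.5 kg.
Tool frame: the origin (TCP) lies midway between the tips of the shut fingers; the grasp point (between the pads) lies 19 mm behind it (ctrl.hold_point_z is the distance from the TCP to the grasp point, in m); z points along the fingers, y is the direction in which the jaws open and shut (so a half turn about z gives the same grasp; the last joint's range is limited). The gripper opens to 88 mm and grips with 3 to 60 N. Pads are 18 mm wide; open, the fingers measure 123 mm over their backs; the gripper's body (75 mm by 187 mm) begins 45 mm behind the grasp point.
Start: joints at [-1.241, 0.689, -0.195, 1.565, 0.157, 0.902, -0.215], TCP at [0.182, 0.598, 0.239] pointing down, gripper open.
Joint ranges: [-3.01, 3.01], [-0.46, 2.08], [-1.47, 1.51], [0.13, 2.56], [-1, 4.14], [0.04, 2.09], [-2.66, 2.66]. Speed limits (rad/s): [2.57, 2.57, 3.14, 3.14, 3.14, 3.14, 3.14].

INTERFACE

Orientations are given as a rotation vector (axis times angle).
In Python, from bench import telemetry, imaging, ctrl gives the robot as it stands.
- The arm moves only by the shell command python3 -m jog 'ROWS'. ROWS is JSON, a list of rows, each a list of 3 entries, a list of its own where there are three numbers: the opening, from 0 (shut) to 1 (fully open), then the shift along the tool's x, y, z in m, then the turn, a rotation vector about the tool's x, y, z in rad. A call has 1 to 5 rows; each row is the pose to reach, as a shift and turn from the pose measured when the call began, along the tool's axes at that moment; what a row does not reach only later rows make up. A row lasts 1/12 s, in which the tool goes at most 41.7 mm and 7.16 degrees, less where a joint would pass 70% of its speed; a pose out of reach is approached as far as the arm can. A call with a gripper value outside its range is refused whole. The fingers move at their own pace and stop on an object; the grip force is fixed at half the most. Time passes only in rows, so rows that repeat a pose let the fingers close. It gives the time, the measured TCP pose, the force and the opening at its end, in the units of the state.
- telemetry.sense(): the state, without advancing time (a new reading comes with each control period).
- imaging.capture(name): name is "side" or "top"; returns a dict with "img" (480x640x3 uint8, red, green, blue), "range_z" (480x640 float32, m along the optical axis (not along the pixel's ray), 0 where there is no reading), "intrinsics" (3x3 intrinsics, pixels), "view" (4x4, takes a point from world to camera coordinates). Camera axes: x right, y down, z forward; pixel columns grow to the right and rows downward; lengths in m; the calibration is good to about 2 mm. A picture is of the moment at which its call begins.
- ctrl.hand_in(): hands the job in, once; it reports no verdict.
Trained networks look in the newest picture that a camera, given by its name, has taken for a name from the list of things; names that differ only in an ending like _2 or _b are one class to them, and where a whole thing is asked for, a point or a joint stands for the part that bears it (a point fixed in the world has none). Each returns a list of dicts, best first, with "score" (0 to 1); they miss things now and then, are a little off and sometimes report something else, mostly with a low value. They report only what shows in the picture. A call takes as long as a camera call. They do not tell look-alikes from the thing itself.
- imaging.recognise(camera, thing): "location" ([column, row] as shares, 0 to 1, of the picture: columns of its width, rows of its height, amid what is visible of it).
- imaging.cut_out(camera, thing): "pixels" (480x640 bool, what is visible of it) and "location" ([column, row] as shares, 0 to 1, of the picture: columns of its width, rows of its height, amid what is visible of it).
- imaging.mark_of(camera, thing): "location" ([column, row] as shares, 0 to 1, of the picture: columns of its width, rows of its height: a listed point, or the origin of a listed thing).
The state is a dict: "time": time; "joints": joint angles; "qd": joint speeds; "tau": joint torques, N m; "eef_pos": TCP position; "tool_rot": TCP orientation; "contact_force": force on the tool from outside, world axes, zero at the start; "torque": the same for the moment, N m; "width": finger opening in m.
Only numpy, scipy, OpenCV 4.12 (cv2) and the standard library are available. Lean on these libraries where they do the work, as an engineer would, in place of code of your own. Each camera call takes 0.05 s, during which the arm holds its last target.

TASK

Tidy the repair bench: put the solder reel, the small screw jar, the blue parts box and the battery cell each into the shallow black tray whose recess matches its shape and size. The reel goes in the larger round tray, the jar in the smaller round one, the box in the wide rectangular one and the cell in the narrow rectangular one; each should end up sitting flat on the floor of its recess, reel and jar upright, box and cell lengthwise with their trays, and all let go.

Things in the scene. Friction and masses are not known exactly. Their poses are not given: they have to be found in the camera images.
- spool: reel of solder wire standing on its flange, axis upright, green flanges with grey wire between: 49 mm diameter, 39 mm tall, 0.22 kg. Loose. Origin: centre of its underside; z along its axis, upward. Behind the loose things stands a microscope: its eyepieces reach out to x = 0.47 m at y 0.17 to 0.31, height 0.30 to 0.39; swing wide of it, near the robot.
- bead_jar: small upright round screw jar, brown with a red cap (the cap is fixed): 32 mm diameter, 41 mm tall, 0.05 kg. Loose. Origin: centre of its underside; z upward along its axis.
- parts_box: small blue rectangular parts box lying flat with its lid closed (lid fixed to the box, though a 1 mm seam runs round it 15 mm above its underside): 46 mm along its x, 66 mm along its y, 26 mm tall, 0.05 kg. Loose. Origin: centre of its underside.
- cell: single small round battery cell lying on its side, black with a copper-coloured end: 50 mm long along its y, 14 mm thick, 14 mm tall, 0.023 kg. Loose; lies flat and does not roll. Origin: centre of its underside (on the bench); z up.
- spool_tray: the larger round black tray, for the solder reel: outer diameter 77 mm, round recess 63 mm in diameter. Grey recess floor 9 mm and flat rim 13.5 mm above the origin; walls 7 mm thick. Fixed. Origin: centre of its underside, level with the bench top (also on the 5 mm blue mat, into which it is let); z up.
- jar_tray: the smaller round black tray, for the screw jar: outer diameter 60 mm, round recess 46 mm in diameter. Grey recess floor 9 mm and flat rim 13.5 mm above the origin; walls 7 mm thick. Fixed. Origin: centre of its underside, level with the bench top (also on the 5 mm blue mat, into which it is let); z up.
- box_tray: the larger, wider rectangular black tray, for the parts box: 74 x 94 mm outside, recess 60 mm along its x and 80 mm along its y. A monitor leans behind the trays. Grey recess floor 9 mm and flat rim 13.5 mm above the origin; walls 7 mm thick. Fixed. Origin: centre of its underside, level with the bench top (also on the 5 mm blue mat, into which it is let); z up.
- cell_tray: the narrow rectangular black tray, for the battery cell: 42 x 78 mm outside, recess 28 mm along its x and 64 mm along its y. Too narrow for fingers beside the cell: hold the cell by its upper half. Grey recess floor 9 mm and flat rim 13.5 mm above the origin; walls 7 mm thick. Fixed. Origin: centre of its underside, level with the bench top (also on the 5 mm blue mat, into which it is let); z up.
Things that resemble listed ones, but are neither listed nor needed, are in the scene too. Of the things shaped like the bead_jar, the brown one is meant.

How it is judged:
By the outcome, as a careful person would: the job done as asked, in the order asked, and still so for the second after the job is handed in, with the robot touching nothing.
It also fails if it takes over 126 s, if anything falls off the work surface, if the arm or the gripper's body presses on something with over 40 N, if the wrist force passes 120 N, or if a joint passes its speed limit or range.

## Working session

There is one attempt and no reset: what is moved stays moved. The work goes in short steps, Python scripts to look and compute and a shell command to move; the robot and the scene stay as the last step left them, time stands still between calls to the robot, and variables do not carry over. Pictures are saved under pics/ and viewed, and the job is handed in when it is done.

```bash
ls; mkdir -p pics; python3 - <<'E'
from bench import telemetry, imaging, ctrl
import cv2
print(telemetry.sense(), ctrl.hold_point_z)
for n in ("side","top"):
    c=imaging.capture(n); cv2.imwrite(f"pics/{n}0.png",c["img"][:,:,::-1]); print(n,c["intrinsics"],c["view"])
E
```

```text
pics
{'time': 0.0, 'joints': array([-1.24118574,  0.68997857, -0.19452464,  1.56631437,  0.15733344,
        0.90248697, -0.21509342]), 'qd': array([ 4.04908193e-04,  1.65309936e-04,  1.55635948e-04,  3.79935268e-05,
       -1.03495417e-03,  2.64778347e-04,  9.00373422e-05]), 'tau': array([-3.62018818e-04, -5.27564406e+01, -1.26702625e+00, -1.53426576e+01,
       -5.26838342e-02,  6.63470244e-03,  1.69364130e-04]), 'eef_pos': array([0.18206709, 0.59725302, 0.23792158]), 'tool_rot': array([-4.62767677e-01, -3.10720181e+00,  2.80796156e-03]), 'contact_force': array([-0.04553442, -0.4574432 , -0.27768679]), 'torque': array([ 2.82525940e-02,  9.45183182e-05, -3.43758670e-03]), 'width': 0.08826520468604333} 0.0187
side [[475.58941588   0.         321.11848899]
 [  0.         475.58941588 236.6051268 ]
 [  0.           0.           1.        ]] [[-0.99996716  0.00783021 -0.00209147  0.45526357]
 [ 0.004711    0.3515778  -0.93614681  0.03068369]
 [-0.00659491 -0.93612592 -0.35160314  1.49889113]
 [ 0.          0.          0.          1.        ]]
top [[562.81157659   0.         321.70014485]
 [  0.         562.81157659 244.43479984]
 [  0.           0.           1.        ]] [[-2.08505193e-02 -9.99771736e-01 -4.66165761e-03  4.66147035e-02]
 [-9.87918905e-01  2.13190452e-02 -1.53498323e-01  4.44220155e-01]
 [ 1.53562667e-01  1.40481994e-03 -9.88137912e-01  1.49897415e+00]
 [ 0.00000000e+00  0.00000000e+00  0.00000000e+00  1.00000000e+00]]
```

View pics/side0.png

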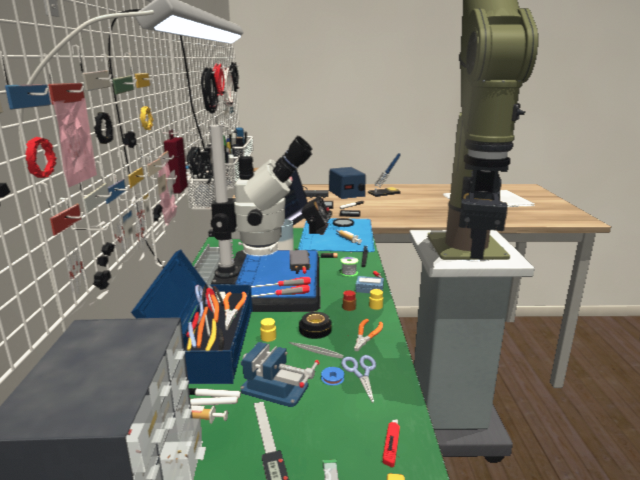

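View pics/top0.png

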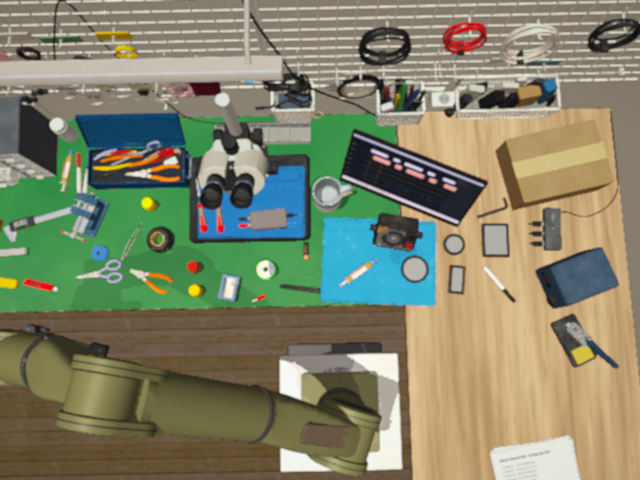

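```bash
cat > h.py <<'E'
from bench import telemetry, imaging, ctrl
import cv2, numpy as np
def world(c,u,v,z):
    "intersect pixel ray with plane z"
    K=c["intrinsics"];V=c["view"];R=V[:3,:3];t=V[:3,3]
    d=R.T@np.linalg.solve(K,[u,v,1.]);o=-R.T@t
    return o+d*(z-o[2])/d[2]
def pix(c,p):
    q=c["view"][:3,:3]@np.array(p)+c["view"][:3,3];q=c["intrinsics"]@q;return q[:2]/q[2]
def cloud(c):
    K=c["intrinsics"];V=c["view"];Z=c["range_z"]
    v,u=np.mgrid[:480,:640];P=np.stack([(u-K[0,2])/K[0,0]*Z,(v-K[1,2])/K[1,1]*Z,Z],-1)
    return (P-V[:3,3])@V[:3,:3]
def crop(c,u0,v0,u1,v1,s,fn):
    cv2.imwrite(fn,cv2.resize(c["img"][v0:v1,u0:u1,::-1],None,fx=s,fy=s,interpolation=cv2.INTER_CUBIC))
E
python3 - <<'E'
from h import *
t=imaging.capture("top"); crop(t,170,190,330,310,5,"pics/a.png"); crop(t,370,190,530,310,5,"pics/b.png")
P=cloud(t)
np.savez("t0.npz",P=P,img=t["img"])
for n in "spool bead_jar parts_box cell spool_tray jar_tray box_tray cell_tray".split():
    for r in imaging.cut_out("top",n)[:3]:
        m=r["pixels"]; q=P[m]; 
        print(n,round(r["score"],2),np.round(np.array(r["location"])*[640,480],1),m.sum(),"med",np.round(np.median(q,0),3),"min",np.round(np.percentile(q,3,axis=0),3),"max",np.round(np.percentile(q,97,axis=0),3))
s=imaging.capture("side"); crop(s,320,210,420,350,4,"pics/c.png")
E
```

```text
spool 0.78 [264.7 269.5] 293 med [0.38  0.191 0.037] min [ 0.357  0.17  -0.   ] max [0.404 0.214 0.044]
bead_jar 0.66 [192.5 266.8] 145 med [0.39  0.386 0.037] min [0.378 0.374 0.004] max [0.405 0.402 0.046]
bead_jar 0.48 [198.5 288.8] 129 med [0.326 0.38  0.037] min [0.313 0.368 0.008] max [0.339 0.395 0.046]
parts_box 0.91 [230.9 291.6] 430 med [0.333 0.292 0.025] min [0.302 0.268 0.014] max [0.365 0.316 0.032]
cell 0.44 [305.3 249.4] 95 med [0.434 0.081 0.01 ] min [0.411 0.075 0.002] max [0.455 0.089 0.017]
cell 0.29 [229.6 292.8] 457 med [0.333 0.292 0.025] min [0.301 0.267 0.005] max [0.365 0.317 0.032]
spool_tray 0.56 [414.  272.2] 599 med [ 0.375 -0.215  0.01 ] min [ 0.342 -0.247  0.003] max [ 0.408 -0.182  0.017]
jar_tray 0.59 [453.3 242.3] 402 med [ 0.442 -0.328  0.009] min [ 0.415 -0.355 -0.001] max [ 0.47  -0.3    0.016]
box_tray 0.92 [494.4 243.4] 960 med [ 0.451 -0.443  0.009] min [ 0.406 -0.478  0.001] max [ 0.496 -0.407  0.017]
cell_tray 0.6 [456.  282.5] 466 med [ 0.342 -0.33   0.01 ] min [ 0.307 -0.351  0.   ] max [ 0.38  -0.307  0.017]
```

View pics/a.png

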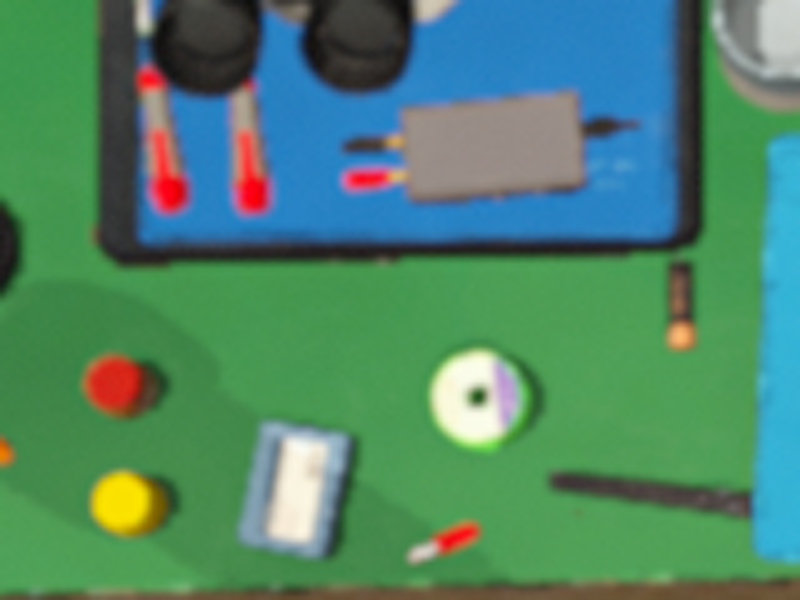

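View pics/b.png

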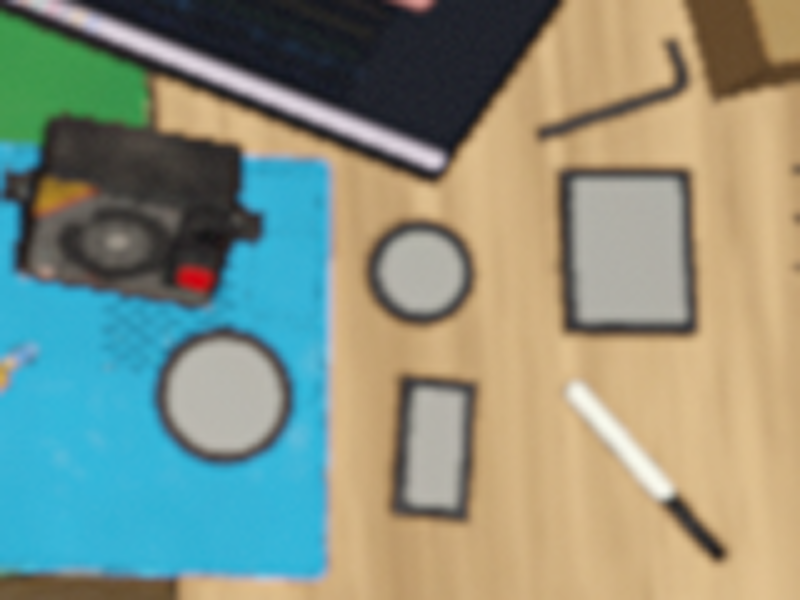

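View pics/c.png

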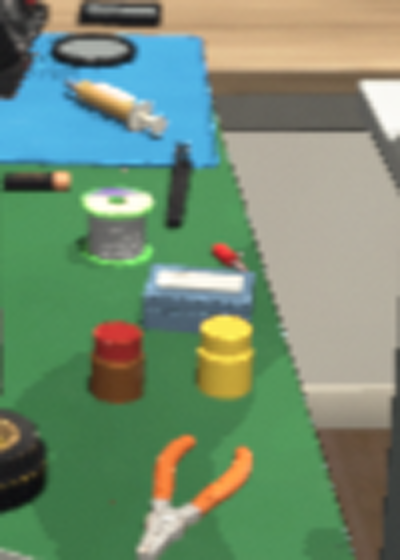

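```bash
cat > meas.py <<'E'
from h import *
H=dict(spool=.039,bead_jar=.041,parts_box=.026,cell=.014,spool_tray=.0135,jar_tray=.0135,box_tray=.0135,cell_tray=.0135)
def lab(r): 
    (x,y),(w,h),a=r; return f"c=({x:.4f},{y:.4f}) size=({w:.3f},{h:.3f}) ang={a:.1f}"
def meas(cam,names):
    c=imaging.capture(cam);P=cloud(c)
    for n in names:
        for r in imaging.cut_out(cam,n)[:2]:
            if r["score"]<.3: continue
            m=r["pixels"]; q=P[m]; k=q[:,2]>H[n]-(.005 if n!="cell" else .01)
            vs,us=np.nonzero(m); vs,us=vs[k],us[k]
            if k.sum()<8: continue
            w=np.array([world(c,u,v,H[n])[:2] for u,v in zip(us,vs)],np.float32)
            cc,rad=cv2.minEnclosingCircle(w)
            mk=imaging.mark_of(cam,n)
            ms=[(round(x["score"],2),np.round(world(c,x["location"][0]*640,x["location"][1]*480,0)[:2],4)) for x in mk[:2]]
            print(cam,n,round(r["score"],2),"rect",lab(cv2.minAreaRect(w)),"circ",np.round(cc,4),round(rad*2,3),"depthmean",np.round(q[k].mean(0),4),"mark",ms)
E
python3 - <<'E'
from meas import *
meas("top",list(H)); meas("side",["spool","bead_jar","parts_box","cell","spool_tray","jar_tray","box_tray"])
E
```

```text
top bead_jar 0.51 rect c=(0.3285,0.3815) size=(0.027,0.024) ang=44.9 circ [0.3282 0.3826] 0.029 depthmean [0.3282 0.3822 0.0404] mark [(0.72, array([0.573 , 0.5229])), (0.68, array([0.3337, 0.3742]))]
top parts_box 0.71 rect c=(0.3343,0.2930) size=(0.048,0.065) ang=76.4 circ [0.3338 0.291 ] 0.074 depthmean [0.3335 0.2918 0.0342] mark [(0.82, array([0.3253, 0.2904]))]
top spool_tray 0.77 rect c=(0.3763,-0.2157) size=(0.074,0.074) ang=88.8 circ [ 0.3756 -0.2148] 0.077 depthmean [ 0.3751 -0.2136  0.0208] mark [(0.79, array([ 0.3634, -0.2199]))]
top jar_tray 0.89 rect c=(0.4404,-0.3251) size=(0.056,0.053) ang=88.8 circ [ 0.4413 -0.3261] 0.059 depthmean [ 0.4378 -0.3216  0.0354] mark [(0.68, array([ 0.4468, -0.3342])), (0.46, array([0.433 , 0.0943]))]
top jar_tray 0.73 rect c=(0.3347,0.2944) size=(0.050,0.066) ang=78.2 circ [0.3339 0.295 ] 0.079 depthmean [0.3332 0.2918 0.0314] mark [(0.68, array([ 0.4468, -0.3342])), (0.46, array([0.433 , 0.0943]))]
top box_tray 0.6 rect c=(0.4520,-0.4415) size=(0.076,0.092) ang=88.8 circ [ 0.4506 -0.4417] 0.114 depthmean [ 0.4492 -0.4373  0.0259] mark [
[... 1147 characters left out ...]
))]
side cell 0.3 rect c=(0.3782,0.1781) size=(0.130,0.046) ang=87.3 circ [0.3758 0.1779] 0.131 depthmean [0.3812 0.2112 0.0311] mark [(0.64, array([0.4359, 0.0885]))]
side spool_tray 0.69 rect c=(0.3745,-0.2043) size=(0.088,0.074) ang=89.2 circ [ 0.3741 -0.2043] 0.095 depthmean [ 0.3742 -0.1989  0.0161] mark [(0.69, array([ 0.3645, -0.2204]))]
side box_tray 0.59 rect c=(0.4184,-0.4263) size=(0.083,0.028) ang=89.0 circ [ 0.4189 -0.4263] 0.087 depthmean [ 0.4176 -0.4293  0.0131] mark [(0.47, array([ 0.4475, -0.4541]))]
side box_tray 0.54 rect c=(0.3433,-0.3198) size=(0.050,0.077) ang=89.2 circ [ 0.3416 -0.3198] 0.089 depthmean [ 0.3429 -0.3265  0.0119] mark [(0.47, array([ 0.4475, -0.4541]))]
```

```bash
python3 - <<'E'
from h import *
t=imaging.capture("top");P=cloud(t);img=t["img"].astype(int);r,g,b=img[...,0],img[...,1],img[...,2]
hsv=cv2.cvtColor(t["img"],cv2.COLOR_RGB2HSV)
def do(n,mask,u0,v0,u1,v1,z):
    m=np.zeros((480,640),np.uint8);m[v0:v1,u0:u1]=mask[v0:v1,u0:u1]
    k,l,st,_=cv2.connectedComponentsWithStats(m);i=1+np.argmax(st[1:,4]);cs,_=cv2.findContours((l==i).astype(np.uint8),0,cv2.CHAIN_APPROX_NONE)
    w=np.array([world(t,u,v,z)[:2] for u,v in cs[0][:,0]],np.float32)
    (x,y),(a,bb),an=cv2.minAreaRect(w);cc,rad=cv2.minEnclosingCircle(w)
    print(n,st[i],f"rect {x:.4f} {y:.4f} size {a:.4f} {bb:.4f} ang {an:.1f}","circ",np.round(cc,4),round(2*rad,4))
mx=img.max(2); grey=(hsv[...,1]<40)&(mx>110)
for n,bx in dict(spool_tray=(398,252,432,288),jar_tray=(442,232,467,258),cell_tray=(447,264,467,295),box_tray=(480,222,511,258)).items(): do(n,grey,*bx,.009)
green=(hsv[...,0]>45)&(hsv[...,0]<75)&(hsv[...,1]>90)
do("spool",~((hsv[...,0]>50)&(hsv[...,0]<80)&(hsv[...,1]>95)&(mx<190)),250,254,283,284,.039)
do("jar",(r>150)&(g<90),180,255,205,280,.041)
do("box",(b>g+5)|(mx-img.min(2)<30)&(mx>120),214,270,246,306,.026)
do("cell",(r>g-12)&(b<150),298,238,312,264,.010)
for nm,(x0,x1,y0,y1) in dict(camera=(.40,.5,-.25,-.08),monitor=(.4,.62,-.45,-.1),jarArea=(.39,.5,-.43,-.23),boxArea=(.39,.5,-.55,-.33),cellarea=(.38,.48,.0,.18),spoolarea=(.33,.45,.08,.3)).items():
    k=(P[...,0]>x0)&(P[...,0]<x1)&(P[...,1]>y0)&(P[...,1]<y1)&(t["range_z"]>0); print(nm,np.round(np.percentile(P[k][:,2],[50,90,99,100]),3), np.round(P[k][P[k][:,2]>.05].min(0) if (P[k][:,2]>.05).any() else 0,3),np.round(P[k][P[k][:,2]>.05].max(0) if (P[k][:,2]>.05).any() else 0,3))
E
```

```text
spool_tray [403 257  24  24 441] rect 0.3760 -0.2172 size 0.0635 0.0631 ang 43.0 circ [ 0.3761 -0.2161] 0.0657
jar_tray [446 236  17  17 225] rect 0.4431 -0.3282 size 0.0446 0.0441 ang 42.4 circ [ 0.4426 -0.3285] 0.0468
cell_tray [451 267  12  25 268] rect 0.3452 -0.3302 size 0.0301 0.0662 ang 86.6 circ [ 0.3453 -0.3298] 0.0682
box_tray [484 225  24  30 671] rect 0.4527 -0.4437 size 0.0624 0.0814 ang 88.8 circ [ 0.4517 -0.4433] 0.0974
spool [256 260  19  20 289] rect 0.3807 0.1916 size 0.0502 0.0494 ang 44.3 circ [0.3792 0.1916] 0.0542
jar [188 262  10  10  83] rect 0.3914 0.3872 size 0.0246 0.0244 ang 88.8 circ [0.3918 0.3873] 0.0276
box [218 275  22  26 403] rect 0.3343 0.2916 size 0.0478 0.0656 ang 77.8 circ [0.3342 0.2916] 0.075
cell [303 243   6  17  77] rect 0.4316 0.0824 size 0.0138 0.0447 ang 89.0 circ [0.4315 0.081 ] 0.0463
camera [0.045 0.101 0.111 0.116] [ 0.422 -0.234  0.05 ] [ 0.5   -0.091  0.116]
monitor [0.029 0.163 0.213 0.222] [ 0.422 -0.371  0.05 ] [ 0.62  -0.1    0.222]
jarArea [0.002 0.011 0.019 0.069] [ 0.455 -0.234  0.056] [ 0.47  -0.23   0.069]
boxArea [0.002 0.012 0.018 0.03 ] 0 0
cellarea [0.002 0.016 0.034 0.042] 0 0
spoolarea [0.002 0.023 0.041 0.047] 0 0
```

```bash
cat > plan.py <<'E'
from h import *
from scipy.spatial.transform import Rotation as Rn
import sys
def plan(x,y,z,yaw,pr=True):
    s=telemetry.sense();R=Rn.from_rotvec(s["tool_rot"])
    yv=np.array([np.cos(np.radians(yaw)),np.sin(np.radians(yaw)),0]);zv=np.array([0,0,-1.]);xv=np.cross(yv,zv)
    T=Rn.from_matrix(np.stack([xv,yv,zv],1)); d=R.inv().apply(np.array([x,y,z])-s["eef_pos"]);w=(R.inv()*T).as_rotvec()
    print("t",round(s["time"],2),"pos",np.round(s["eef_pos"],4),"F",np.round(s["contact_force"],1),"w",round(s["width"],4),"q",np.round(s["joints"],2))
    print(f"({x},{y},{z},{yaw}) shift",np.round(d,4),"turn",np.round(w,3),"dist",round(np.linalg.norm(d),3))
if __name__=="__main__":
    for a in sys.argv[1:]: plan(*map(float,a.split(",")))
E
python3 plan.py .36,.30,.15,80 .38,.192,.12,80
```

```text
t 2.3 pos [0.1821 0.5979 0.2387] F [ 0.1 -0.7 -0.5] w 0.0882 q [-1.24  0.69 -0.19  1.57  0.16  0.9  -0.22]
(0.36,0.3,0.15,80.0) shift [-0.257  -0.2331  0.0887] turn [ 0.    -0.    -0.121] dist 0.358
t 2.3 pos [0.1821 0.5979 0.2387] F [ 0.1 -0.7 -0.5] w 0.0882 q [-1.24  0.69 -0.19  1.57  0.16  0.9  -0.22]
(0.38,0.192,0.12,80.0) shift [-0.3076 -0.3306  0.1187] turn [ 0.    -0.    -0.121] dist 0.467
```

```bash
python3 -m jog '[[1,[-0.25,-0.24,0.09],[0,0,-0.12]],[1,[-0.25,-0.24,0.09],[0,0,-0.12]],[1,[-0.25,-0.24,0.09],[0,0,-0.12]],[1,[-0.25,-0.24,0.09],[0,0,-0.12]],[1,[-0.25,-0.24,0.09],[0,0,-0.12]]]'; python3 plan.py .38,.192,.12,80
```

```text
time: 2.72
eef_pos: [0.2813, 0.4204, 0.1863]
tool_rot: [0.275, 3.129, 0.001]
contact_force: [1.0, -0.3, -0.6]
width: 0.088
t 2.72 pos [0.2813 0.4204 0.1863] F [ 1.  -0.3 -0.6] w 0.088 q [-0.93  0.62 -0.23  1.98  0.25  0.57  0.07]
(0.38,0.192,0.12,80.0) shift [-0.137  -0.2077  0.0661] turn [ 0.001  0.    -0.001] dist 0.258
```

```bash
python3 -m jog '[[1,[-0.137,-0.208,0.066],[0,0,0]],[1,[-0.137,-0.208,0.066],[0,0,0]],[1,[-0.137,-0.208,0.066],[0,0,0]],[1,[-0.137,-0.208,0.066],[0,0,0]],[1,[-0.137,-0.208,0.066],[0,0,0]]]'; python3 plan.py .38,.192,.07,80
```

```text
time: 3.13
eef_pos: [0.3612, 0.2357, 0.133]
tool_rot: [0.274, 3.128, 0.003]
contact_force: [1.4, -0.9, -0.6]
width: 0.0876
t 3.13 pos [0.3612 0.2357 0.133 ] F [ 1.4 -0.9 -0.6] w 0.0876 q [-0.57  0.66 -0.18  2.23  0.4   0.28  0.3 ]
(0.38,0.192,0.07,80.0) shift [-0.0261 -0.0399  0.0629] turn [ 0.002  0.001 -0.   ] dist 0.079
```

```bash
python3 -m jog '[[1,[-0.026,-0.040,0.045],[0,0,0]],[1,[-0.026,-0.040,0.062],[0,0,0]],[1,[-0.026,-0.040,0.063],[0,0,0]],[1,[-0.026,-0.040,0.063],[0,0,0]]]'; python3 plan.py .38,.192,.012,80
python3 - <<'E'
from h import *
t=imaging.capture("top");crop(t,200,220,320,310,6,"pics/d.png");t=imaging.capture("side");crop(t,300,220,420,310,6,"pics/e.png")
E
```

```text
time: 3.47
eef_pos: [0.3794, 0.1909, 0.0686]
tool_rot: [-0.277, -3.128, 0.001]
contact_force: [-0.9, 0.5, -0.5]
width: 0.0887
t 3.47 pos [0.3794 0.1909 0.0686] F [-0.9  0.5 -0.5] w 0.0887 q [-0.55  0.8  -0.04  2.29  0.5   0.07  0.31]
(0.38,0.192,0.012,80.0) shift [-0.0005  0.0012  0.0566] turn [-0.001 -0.001 -0.002] dist 0.057
```

View pics/e.png

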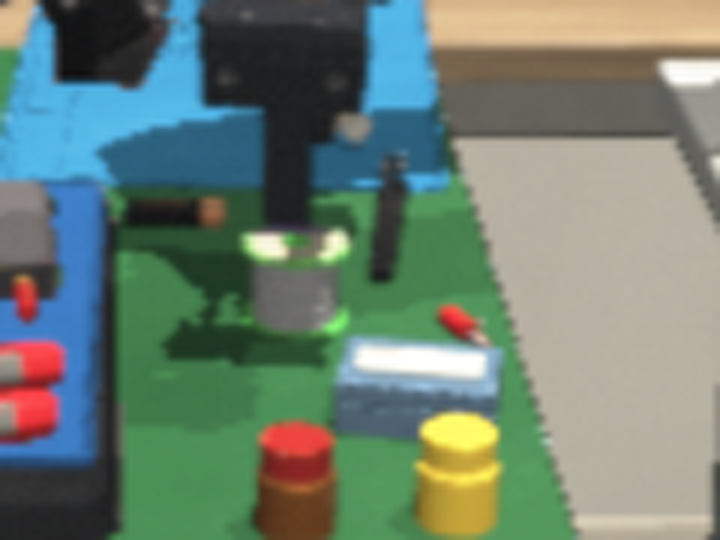

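```bash
python3 -m jog '[[1,[0,0.001,0.03],[0,0,0]],[1,[0,0.001,0.05],[0,0,0]],[1,[0,0.001,0.056],[0,0,0]],[1,[0,0.001,0.056],[0,0,0]]]'; python3 plan.py .38,.192,.012,80; python3 -m jog '[[0,[0,0,0],[0,0,0]],[0,[0,0,0],[0,0,0]],[0,[0,0,0],[0,0,0]],[0,[0,0,0],[0,0,0]],[0,[0,0,0],[0,0,0]]]'
```

```text
time: 3.9
eef_pos: [0.3672, 0.1828, 0.0395]
tool_rot: [-0.253, -3.093, 0.064]
contact_force: [-1.3, -0.0, 0.1]
width: 0.0881
t 3.9 pos [0.3672 0.1828 0.0395] F [-1.3 -0.   0.1] w 0.0881 q [-0.46  0.87 -0.2   2.28  1.24  0.17 -0.43]
(0.38,0.192,0.012,80.0) shift [-0.0121  0.0124  0.0266] turn [-0.045 -0.034  0.012] dist 0.032
time: 4.32
eef_pos: [0.3678, 0.1846, 0.0404]
tool_rot: [-0.251, -3.095, 0.059]
contact_force: [0.3, 3.1, 4.5]
width: 0.0571
```

```bash
python3 -m jog '[[1,[0,0,0],[0,0,0]],[1,[0,0,0],[0,0,0]],[1,[0,0,-0.02],[0,0,0]],[1,[0,0,-0.02],[0,0,0]]]'; python3 plan.py .38,.192,.06,80;python3 plan.py .38,.192,.012,80; 
```

```text
time: 4.65
eef_pos: [0.3686, 0.1855, 0.0619]
tool_rot: [-0.252, -3.096, 0.057]
contact_force: [0.3, -0.1, -0.8]
width: 0.0817
t 4.65 pos [0.3686 0.1855 0.0619] F [ 0.3 -0.1 -0.8] w 0.0817 q [-0.38  0.83 -0.32  2.27  1.11  0.27 -0.3 ]
(0.38,0.192,0.06,80.0) shift [-0.0103  0.0083  0.0012] turn [-0.04  -0.032  0.012] dist 0.013
t 4.65 pos [0.3686 0.1855 0.0619] F [ 0.3 -0.1 -0.8] w 0.0817 q [-0.38  0.83 -0.32  2.27  1.11  0.27 -0.3 ]
(0.38,0.192,0.012,80.0) shift [-0.0118  0.0102  0.0491] turn [-0.04  -0.032  0.012] dist 0.052
```

```bash
python3 -m jog '[[1,[-0.010,0.008,0.0],[-0.04,-0.032,0.012]],[1,[-0.010,0.008,0.0],[-0.04,-0.032,0.012]],[1,[-0.010,0.008,0.0],[-0.04,-0.032,0.012]],[1,[-0.010,0.008,0.0],[-0.04,-0.032,0.012]]]'; python3 plan.py .38,.192,.03,80 ; 
python3 - <<'E'
from h import *
t=imaging.capture("side");crop(t,300,200,420,310,6,"pics/f.png")
E
```

```text
time: 4.98
eef_pos: [0.3793, 0.1915, 0.0609]
tool_rot: [-0.272, -3.129, 0.002]
contact_force: [0.3, 0.4, -0.5]
width: 0.0883
t 4.98 pos [0.3793 0.1915 0.0609] F [ 0.3  0.4 -0.5] w 0.0883 q [-0.45  0.82 -0.2   2.28  1.24  0.15 -0.43]
(0.38,0.192,0.03,80.0) shift [-0.0007  0.0007  0.0309] turn [-0.002 -0.001  0.001] dist 0.031
```

View pics/f.png

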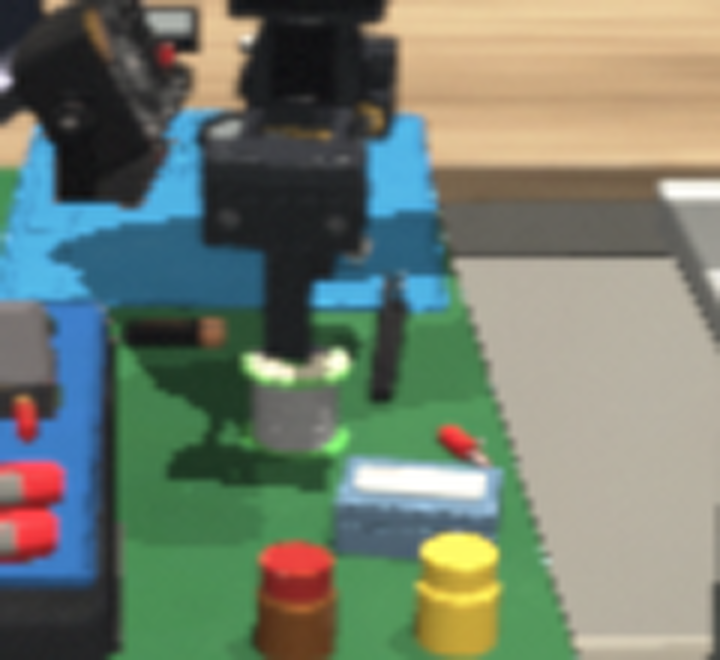

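```bash
python3 -m jog '[[1,[-0.0007,0.0005,0.012],[0,0,0]],[1,[-0.0007,0.0005,0.024],[0,0,0]],[1,[-0.0007,0.0005,0.031],[0,0,0]],[1,[-0.0007,0.0005,0.031],[0,0,0]]]'; python3 plan.py .38,.192,.012,80
```

```text
time: 5.37
eef_pos: [0.3794, 0.1922, 0.0285]
tool_rot: [-0.272, -3.127, 0.001]
contact_force: [-0.4, 0.2, 0.2]
width: 0.0883
t 5.37 pos [0.3794 0.1922 0.0285] F [-0.4  0.2  0.2] w 0.0883 q [-0.43  0.9  -0.24  2.29  1.7   0.19 -0.88]
(0.38,0.192,0.012,80.0) shift [-0.0006 -0.      0.0165] turn [-0.001 -0.003  0.001] dist 0.016
```

```bash
python3 -m jog '[[1,[-0.0006,0,0.010],[0,0,0]],[1,[-0.0006,0,0.0165],[0,0,0]],[1,[-0.0006,0,0.0165],[0,0,0]]]'; python3 plan.py .38,.192,.012,80
```

```text
time: 5.62
eef_pos: [0.3794, 0.1916, 0.0112]
tool_rot: [-0.273, -3.124, 0.002]
contact_force: [0.2, 0.6, -0.1]
width: 0.088
t 5.62 pos [0.3794 0.1916 0.0112] F [ 0.2  0.6 -0.1] w 0.088 q [-0.38  0.94 -0.32  2.28  1.78  0.26 -0.96]
(0.38,0.192,0.012,80.0) shift [-0.0005  0.0005 -0.0008] turn [-0.002 -0.005  0.   ] dist 0.001
```

```bash
python3 -m jog '[[0,[0,0,0],[0,0,0]],[0,[0,0,0],[0,0,0]],[0,[0,0,0],[0,0,0]],[0,[0,0,0],[0,0,0]],[0,[0,0,0],[0,0,0]]]'; python3 -m jog '[[0,[0,0,0],[0,0,0]],[0,[0,0,0],[0,0,0]],[0,[0,0,0],[0,0,0]],[0,[0,0,0],[0,0,0]],[0,[0,0,0],[0,0,0]]]'; python3 -m jog '[[0,[0,0,-0.02],[0,0,0]],[0,[0,0,-0.04],[0,0,0]],[0,[0,0,-0.07],[0,0,0]],[0,[0,0,-0.1],[0,0,0]],[0,[0,0,-0.1],[0,0,0]]]'; python3 plan.py .36,0,.13,88 .376,-.216,.13,88
```

```text
time: 6.03
eef_pos: [0.3795, 0.1918, 0.0115]
tool_rot: [-0.272, -3.125, 0.002]
contact_force: [-0.5, 0.2, -0.0]
width: 0.0568
time: 6.45
eef_pos: [0.3796, 0.1921, 0.0118]
tool_rot: [-0.272, -3.125, 0.001]
contact_force: [0.2, -0.1, 5.6]
width: 0.0483
time: 6.87
eef_pos: [0.3792, 0.1916, 0.1116]
tool_rot: [-0.27, -3.122, 0.006]
contact_force: [2.0, 0.3, -4.8]
width: 0.0483
t 6.87 pos [0.3792 0.1916 0.1116] F [ 2.   0.3 -4.8] w 0.0483 q [-0.28  0.73 -0.48  2.25  0.95  0.38 -0.16]
(0.36,0.0,0.13,88.0) shift [-0.0139 -0.1921 -0.0176] turn [-0.004 -0.008 -0.138] dist 0.193
t 6.87 pos [0.3792 0.1916 0.1116] F [ 2.   0.3 -4.8] w 0.0483 q [-0.28  0.73 -0.48  2.25  0.95  0.38 -0.16]
(0.376,-0.216,0.13,88.0) shift [-0.0668 -0.4022 -0.017 ] turn [-0.004 -0.008 -0.138] dist 0.408
```

```bash
python3 - <<'E'
from h import *
P=np.load("t0.npz")["P"]
for y in np.arange(-.33,-.06,.02):
    k=(abs(P[...,1]-y)<.01)&(P[...,2]>.06)&(P[...,0]<.6)&(P[...,0]>.3); q=P[k]
    if len(q): i=q[:,0].argmin(); print(round(y,2),np.round(q[i],3),"zmax x<.48",np.round(q[q[:,0]<.48][:,2].max() if (q[:,0]<.48).any() else 0,3))
E
python3 plan.py .41,0,.15,88; python3 -m jog '[[0,[-0.05,-0.19,-0.04],[0,0,-0.14]],[0,[-0.05,-0.19,-0.04],[0,0,-0.14]],[0,[-0.05,-0.19,-0.04],[0,0,-0.14]],[0,[-0.05,-0.19,-0.04],[0,0,-0.14]],[0,[-0.05,-0.19,-0.04],[0,0,-0.14]]]';python3 plan.py .374,-.216,.14,95
```

```text
-0.33 [ 0.51  -0.339  0.063] zmax x<.48 0
-0.31 [ 0.519 -0.313  0.061] zmax x<.48 0
-0.29 [ 0.532 -0.3    0.065] zmax x<.48 0
-0.27 [ 0.539 -0.276  0.065] zmax x<.48 0
-0.25 [ 0.548 -0.256  0.061] zmax x<.48 0
-0.23 [ 0.452 -0.226  0.067] zmax x<.48 0.073
-0.21 [ 0.429 -0.201  0.063] zmax x<.48 0.117
-0.19 [ 0.429 -0.193  0.063] zmax x<.48 0.116
-0.17 [ 0.435 -0.177  0.062] zmax x<.48 0.116
-0.15 [ 0.441 -0.156  0.061] zmax x<.48 0.114
-0.13 [ 0.446 -0.137  0.067] zmax x<.48 0.112
-0.11 [ 0.45  -0.114  0.062] zmax x<.48 0.11
-0.09 [ 0.477 -0.096  0.065] zmax x<.48 0.065
t 6.87 pos [0.3792 0.1916 0.1116] F [ 2.   0.3 -4.8] w 0.0483 q [-0.28  0.73 -0.48  2.25  0.95  0.38 -0.16]
(0.41,0.0,0.15,88.0) shift [-0.063  -0.1836 -0.038 ] turn [-0.004 -0.008 -0.138] dist 0.198
time: 7.28
eef_pos: [0.3948, -0.0077, 0.1521]
tool_rot: [-0.054, -3.131, 0.009]
contact_force: [1.3, -0.3, -2.4]
width: 0.0485
t 7.28 pos [ 0.3948 -0.0077  0.1521] F [ 1.3 -0.3 -2.4] w 0.0485 q [ 0.3   0.65 -0.64  2.29  0.9   0.48  0.46]
(0.374,-0.216,0.14,95.0) shift [ 0.0135 -0.2089  0.0134] turn [-0.005 -0.011 -0.122] dist 0.21
```

```bash
python3 -m jog '[[0,[0.012,-0.209,-0.01],[0,0,-0.12]],[0,[0.012,-0.209,-0.01],[0,0,-0.12]],[0,[0.012,-0.209,-0.01],[0,0,-0.12]],[0,[0.012,-0.209,-0.01],[0,0,-0.12]],[0,[0.012,-0.209,-0.01],[0,0,-0.12]]]';python3 -m jog '[[0,[0,0,0.0],[0,0,0]],[0,[0,0,0.0],[0,0,0]]]'; python3 plan.py .3755,-.216,.07,95
```

```text
time: 7.7
eef_pos: [0.3748, -0.2103, 0.1626]
tool_rot: [0.133, -3.126, 0.007]
contact_force: [1.3, 0.3, -2.8]
width: 0.0483
time: 7.87
eef_pos: [0.3726, -0.2135, 0.1618]
tool_rot: [0.119, -3.124, 0.007]
contact_force: [0.1, 0.1, -1.8]
width: 0.0484
t 7.87 pos [ 0.3726 -0.2135  0.1618] F [ 0.1  0.1 -1.8] w 0.0484 q [ 0.87  0.68 -0.75  2.19  0.86  0.61  1.13]
(0.3755,-0.216,0.07,95.0) shift [-0.0042 -0.0023  0.0917] turn [-0.004 -0.015 -0.011] dist 0.092
```

```bash
python3 -m jog '[[0,[-0.004,-0.002,0.03],[-0.004,-0.015,-0.01]],[0,[-0.004,-0.002,0.06],[-0.004,-0.015,-0.01]],[0,[-0.004,-0.002,0.09],[-0.004,-0.015,-0.01]],[0,[-0.004,-0.002,0.092],[-0.004,-0.015,-0.01]],[0,[-0.004,-0.002,0.092],[-0.004,-0.015,-0.01]]]'; python3 plan.py .3755,-.216,.03,95
python3 - <<'E'
from h import *
t=imaging.capture("top");crop(t,360,210,480,300,6,"pics/g.png");t=imaging.capture("side");crop(t,290,180,410,270,6,"pics/g2.png")
E
```

```text
time: 8.28
eef_pos: [0.3747, -0.2136, 0.069]
tool_rot: [0.141, -3.135, -0.003]
contact_force: [-0.2, 0.3, -2.3]
width: 0.0482
t 8.28 pos [ 0.3747 -0.2136  0.069 ] F [-0.2  0.3 -2.3] w 0.0482 q [ 0.71  0.83 -0.49  2.25  1.25  0.38  0.8 ]
(0.3755,-0.216,0.03,95.0) shift [-0.0007 -0.0026  0.039 ] turn [ 0.002 -0.004  0.003] dist 0.039
```

View pics/g2.png

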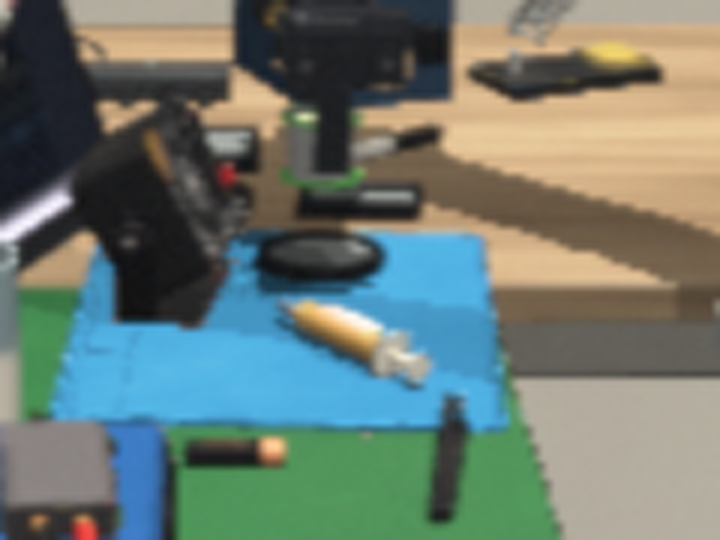

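View pics/g.png

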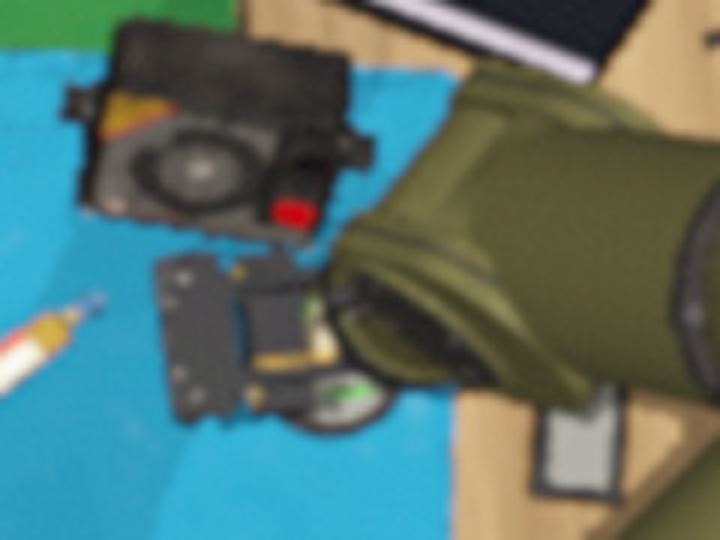

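```bash
python3 -m jog '[[0,[-0.0005,-0.0026,0.015],[0,0,0]],[0,[-0.0005,-0.0026,0.03],[0,0,0]],[0,[-0.0005,-0.0026,0.039],[0,0,0]],[0,[-0.0005,-0.0026,0.039],[0,0,0]]]'; python3 plan.py .3755,-.216,.0212,95
```

```text
time: 8.72
eef_pos: [0.3777, -0.2168, 0.032]
tool_rot: [-0.139, 3.137, 0.001]
contact_force: [-0.1, -1.4, -3.0]
width: 0.0483
t 8.72 pos [ 0.3777 -0.2168  0.032 ] F [-0.1 -1.4 -3. ] w 0.0483 q [ 0.67  0.91 -0.42  2.25  1.51  0.33  0.56]
(0.3755,-0.216,0.0212,95.0) shift [0.0021 0.001  0.0108] turn [0.    0.002 0.001] dist 0.011
```

```bash
python3 -m jog '[[0,[0.002,0.001,0.005],[0,0,0]],[0,[0.002,0.001,0.009],[0,0,0]],[0,[0.002,0.001,0.0108],[0,0,0]],[0,[0.002,0.001,0.0108],[0,0,0]]]'; python3 plan.py .3755,-.216,.0205,95
python3 - <<'E'
from h import *
t=imaging.capture("side");crop(t,290,180,410,270,6,"pics/g3.png")
E
```

```text
time: 9.05
eef_pos: [0.3764, -0.2161, 0.0222]
tool_rot: [-0.138, 3.135, 0.0]
contact_force: [-0.4, 0.1, -2.5]
width: 0.0485
t 9.05 pos [ 0.3764 -0.2161  0.0222] F [-0.4  0.1 -2.5] w 0.0485 q [ 0.68  0.93 -0.43  2.26  1.6   0.34  0.48]
(0.3755,-0.216,0.0205,95.0) shift [0.0009 0.0002 0.0017] turn [-0.     0.004  0.001] dist 0.002
```

View pics/g3.png

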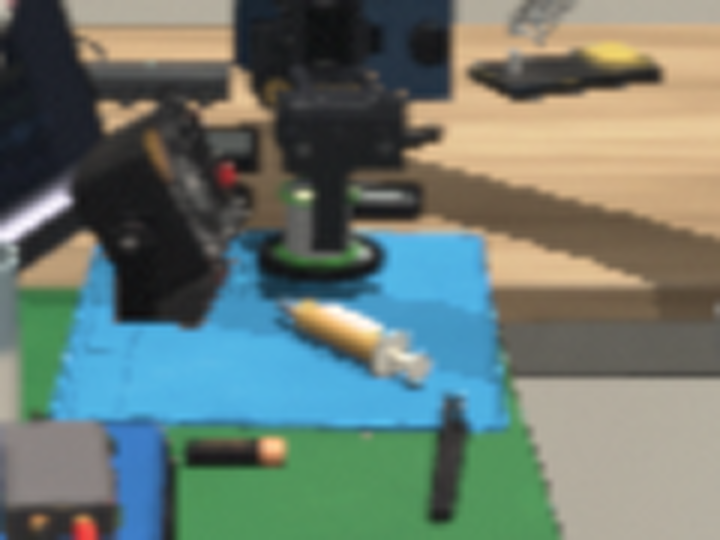

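```bash
python3 -m jog '[[0,[0.001,0,0.0012],[0,0,0]],[0,[0.001,0,0.0015],[0,0,0]],[1,[0.001,0,0.0015],[0,0,0]],[1,[0.001,0,0.0015],[0,0,0]],[1,[0.001,0,0.0015],[0,0,0]]]'; python3 -m jog '[[1,[0,0,0],[0,0,0]],[1,[0,0,-0.02],[0,0,0]],[1,[0,0,-0.05],[0,0,0]],[1,[0,0,-0.09],[0,0,0]],[1,[0,0,-0.12],[0,0,0]]]';  python3 plan.py .42,0,.15,90
```

```text
time: 9.52
eef_pos: [0.3756, -0.2162, 0.0209]
tool_rot: [-0.139, 3.134, -0.0]
contact_force: [-0.5, -0.3, -0.1]
width: 0.0664
time: 9.93
eef_pos: [0.3743, -0.2157, 0.1326]
tool_rot: [-0.141, 3.138, 0.002]
contact_force: [0.9, -1.3, -0.4]
width: 0.0881
t 9.93 pos [ 0.3743 -0.2157  0.1326] F [ 0.9 -1.3 -0.4] w 0.0881 q [ 0.79  0.71 -0.6   2.22  0.91  0.48  1.12]
(0.42,0.0,0.15,90.0) shift [-0.0649  0.2107 -0.017 ] turn [0.002 0.    0.09 ] dist 0.221
```

```bash
python3 -m jog '[[1,[-0.055,0.21,-0.02],[0,0,0.09]],[1,[-0.055,0.21,-0.02],[0,0,0.09]],[1,[-0.055,0.21,-0.02],[0,0,0.09]],[1,[-0.055,0.21,-0.02],[0,0,0.09]],[1,[-0.055,0.21,-0.02],[0,0,0.09]]]';  
python3 - <<'E'
from h import *
t=imaging.capture("top");crop(t,360,210,480,300,6,"pics/i.png");t=imaging.capture("side");crop(t,290,180,410,270,6,"pics/i2.png")
E
python3 plan.py .38,.2,.15,88
```

```text
time: 10.35
eef_pos: [0.4085, -0.0104, 0.1524]
tool_rot: [0.002, 3.141, 0.002]
contact_force: [0.8, 0.4, 0.4]
width: 0.0882
t 10.45 pos [ 0.4113 -0.0034  0.1533] F [ 0.2 -1.2 -0.1] w 0.0884 q [ 0.27  0.64 -0.57  2.26  0.84  0.45  0.59]
(0.38,0.2,0.15,88.0) shift [0.0287 0.2037 0.0048] turn [0.008 0.006 0.048] dist 0.206
```

View pics/i.png

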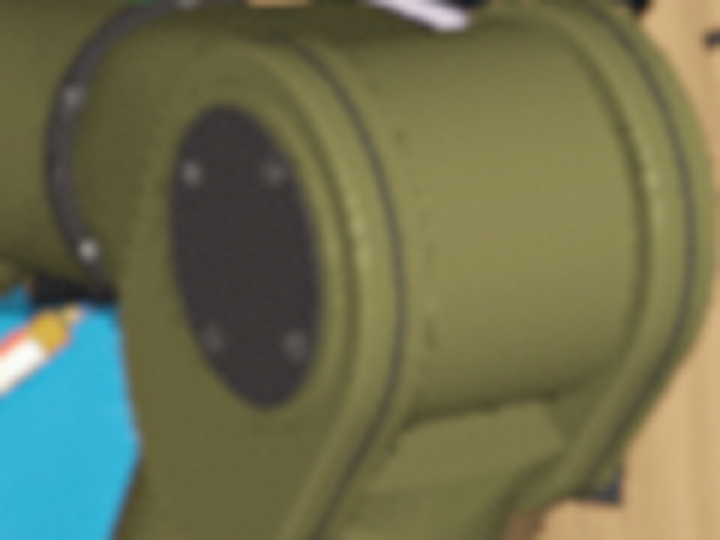

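```bash
python3 -m jog '[[1,[0.035,0.204,0.005],[0,0,0.05]],[1,[0.035,0.204,0.005],[0,0,0.05]],[1,[0.035,0.204,0.005],[0,0,0.05]],[1,[0.035,0.204,0.005],[0,0,0.05]],[1,[0.035,0.204,0.005],[0,0,0.05]]]';  
python3 plan.py .36,.31,.14,86 .3915,.387,.10,86
```

```text
time: 10.87
eef_pos: [0.3741, 0.1949, 0.1498]
tool_rot: [0.059, 3.135, 0.012]
contact_force: [0.2, -0.3, -0.3]
width: 0.0882
t 10.87 pos [0.3741 0.1949 0.1498] F [ 0.2 -0.3 -0.3] w 0.0882 q [-0.26  0.65 -0.51  2.24  0.79  0.42  0.12]
(0.36,0.31,0.14,86.0) shift [0.0184 0.1145 0.0105] turn [0.008 0.006 0.032] dist 0.116
t 10.87 pos [0.3741 0.1949 0.1498] F [ 0.2 -0.3 -0.3] w 0.0882 q [-0.26  0.65 -0.51  2.24  0.79  0.42  0.12]
(0.3915,0.387,0.1,86.0) shift [-0.0099  0.1923  0.0513] turn [0.008 0.006 0.032] dist 0.199
```

View pics/i2.png

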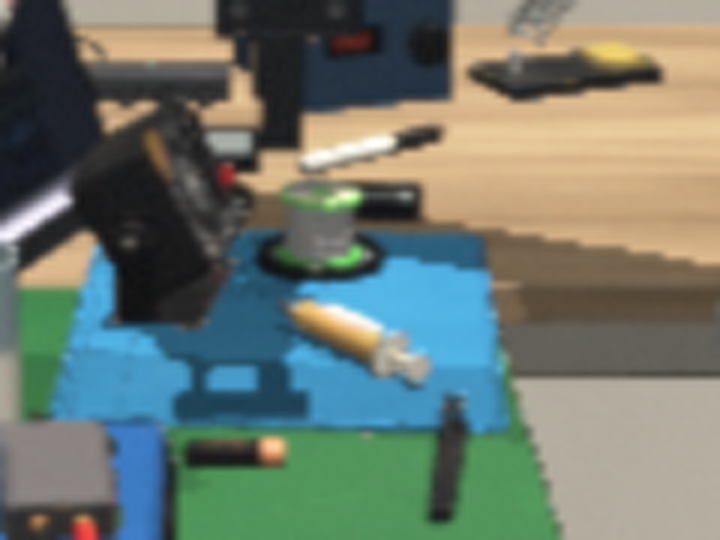

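```bash
python3 -m jog '[[1,[0.018,0.114,0.01],[0,0,0.03]],[1,[0.018,0.114,0.01],[0,0,0.03]],[1,[0.018,0.114,0.01],[0,0,0.03]],[1,[-0.01,0.192,0.03],[0,0,0.03]],[1,[-0.01,0.192,0.05],[0,0,0.03]]]';  
python3 plan.py .3915,.387,.07,86
```

```text
time: 11.28
eef_pos: [0.3889, 0.383, 0.1091]
tool_rot: [0.101, 3.131, 0.019]
contact_force: [0.4, 1.2, 0.4]
width: 0.088
t 11.28 pos [0.3889 0.383  0.1091] F [0.4 1.2 0.4] w 0.088 q [-0.57  0.82 -0.5   1.92  0.71  0.57 -0.03]
(0.3915,0.387,0.07,86.0) shift [-0.002   0.0037  0.0391] turn [0.013 0.008 0.005] dist 0.039
```

```bash
python3 -m jog '[[1,[-0.002,0.004,0.03],[0.013,0.008,0.005]],[1,[-0.002,0.004,0.039],[0.013,0.008,0.005]],[1,[-0.002,0.004,0.039],[0.013,0.008,0.005]]]';  
python3 plan.py .3915,.387,.010,86
python3 - <<'E'
from h import *
t=imaging.capture("side");crop(t,300,240,400,320,7,"pics/j2.png")
E
```

```text
time: 11.53
eef_pos: [0.3903, 0.3852, 0.0677]
tool_rot: [-0.109, -3.137, 0.008]
contact_force: [-0.1, -0.2, 0.2]
width: 0.0882
t 11.53 pos [0.3903 0.3852 0.0677] F [-0.1 -0.2  0.2] w 0.0882 q [-0.6   0.89 -0.45  1.91  0.74  0.53 -0.07]
(0.3915,0.387,0.01,86.0) shift [-0.0012  0.0021  0.0577] turn [-0.005 -0.003  0.001] dist 0.058
```

View pics/j2.png

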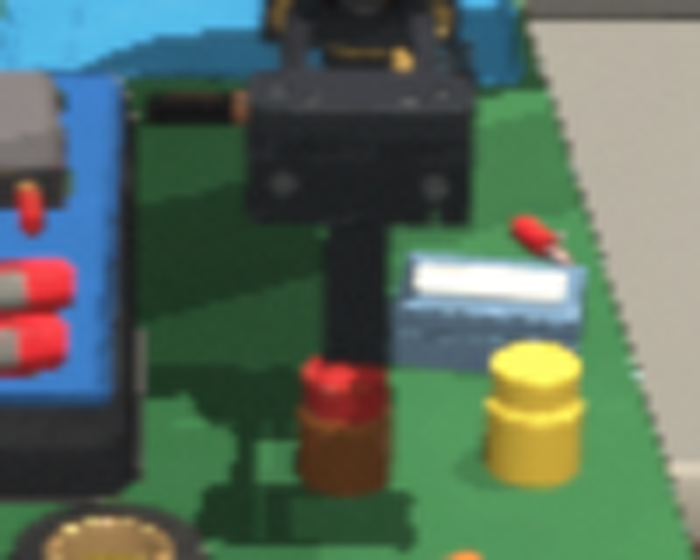

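```bash
python3 - <<'E'
from h import *
s=imaging.capture("side");h=cv2.cvtColor(s["img"],cv2.COLOR_RGB2HSV)
for z0,y in ((.01,.403),):
  for v in range(296,312,2):
    row=s["img"][v,335:365].astype(int); k=np.nonzero((row[:,0]>row[:,1]*1.25))[0]+335
    if len(k): print(v,k.min(),k.max(),(k.min()+k.max())/2)
for x in (.388,.3915,.395): print(x,pix(s,[x,.387,.012]),pix(s,[x-.016,.387,.012]),pix(s,[x+.016,.387,.012]))
E
```

```text
296 343 354 348.5
298 343 355 349.0
300 343 354 348.5
302 343 354 348.5
304 343 354 348.5
306 343 354 348.5
308 344 354 349.0
310 347 350 348.5
0.388 [350.7026475 302.8348466] [357.43404341 302.79693608] [343.96999415 302.8727642 ]
0.3915 [349.22998704 302.84314047] [355.96165799 302.8052284 ] [342.49705857 302.88105962]
0.395 [347.75726641 302.85143468] [354.4892124  302.81352106] [341.0240628  302.88935538]
```

```bash
python3 -m jog '[[1,[-0.0022,0.002,0.025],[-0.005,-0.003,0]],[1,[-0.0022,0.002,0.05],[-0.005,-0.003,0]],[1,[-0.0022,0.002,0.057],[-0.005,-0.003,0]],[1,[-0.0022,0.002,0.057],[-0.005,-0.003,0]],[1,[-0.0022,0.002,0.057],[-0.005,-0.003,0]]]'; python3 plan.py .3925,.387,.010,86
```

```text
time: 12.05
eef_pos: [0.3936, 0.3868, 0.0145]
tool_rot: [0.11, 3.137, 0.004]
contact_force: [-0.1, 0.1, 0.8]
width: 0.0881
t 12.05 pos [0.3936 0.3868 0.0145] F [-0.1  0.1  0.8] w 0.0881 q [-0.65  0.97 -0.36  1.91  0.83  0.41 -0.14]
(0.3925,0.387,0.01,86.0) shift [0.0011 0.0001 0.0045] turn [ 0.003  0.003 -0.001] dist 0.005
```

```bash
python3 -m jog '[[1,[0.001,0,0.004],[0,0,0]],[0.3,[0.001,0,0.004],[0,0,0]],[0,[0.001,0,0.004],[0,0,0]],[0,[0.001,0,0.004],[0,0,0]],[0,[0.001,0,0.004],[0,0,0]]]'; python3 -m jog '[[0,[0,0,0],[0,0,0]],[0,[0,0,0],[0,0,0]],[0,[0,0,0],[0,0,0]],[0,[0,0,0],[0,0,0]],[0,[0,0,0],[0,0,0]]]';python3 -m jog '[[0,[0,0,0],[0,0,0]],[0,[0,0,0],[0,0,0]],[0,[0,0,0],[0,0,0]],[0,[0,0,0],[0,0,0]]]'
```

```text
time: 12.47
eef_pos: [0.3928, 0.3871, 0.0109]
tool_rot: [0.111, 3.136, 0.005]
contact_force: [0.0, -0.0, 0.4]
width: 0.0638
time: 12.88
eef_pos: [0.3928, 0.3872, 0.0109]
tool_rot: [0.11, 3.136, 0.005]
contact_force: [-0.3, -0.0, -0.9]
width: 0.0313
time: 13.22
eef_pos: [0.3928, 0.3873, 0.0109]
tool_rot: [0.11, 3.136, 0.005]
contact_force: [0.2, 0.9, -0.4]
width: 0.0311
```

```bash
python3 -m jog '[[0,[0,0,-0.03],[0,0,0]],[0,[0,0,-0.06],[0,0,0]],[0,[0,0,-0.1],[0,0,0]],[0,[0.01,-0.03,-0.13],[0,0,0]],[0,[0.03,-0.07,-0.14],[0,0,0]]]'; python3 plan.py .37,.2,.16,88
```

```text
time: 13.63
eef_pos: [0.3628, 0.3282, 0.1528]
tool_rot: [0.111, 3.131, 0.021]
contact_force: [0.6, 0.4, -1.1]
width: 0.0311
t 13.63 pos [0.3628 0.3282 0.1528] F [ 0.6  0.4 -1.1] w 0.0311 q [-0.49  0.7  -0.54  2.05  0.68  0.55 -0.03]
(0.37,0.2,0.16,88.0) shift [-0.0163 -0.1272 -0.0088] turn [ 0.013  0.009 -0.036] dist 0.129
```

```bash
python3 -m jog '[[0,[-0.02,-0.2,-0.01],[0.013,0.009,-0.035]],[0,[-0.02,-0.2,-0.01],[0.013,0.009,-0.035]],[0,[-0.02,-0.2,-0.01],[0.013,0.009,-0.035]],[0,[-0.02,-0.2,-0.01],[0.013,0.009,-0.035]],[0,[-0.02,-0.2,-0.01],[0.013,0.009,-0.035]]]'; python3 plan.py .42,-.07,.17,90
```

```text
time: 14.05
eef_pos: [0.3675, 0.1231, 0.1603]
tool_rot: [-0.06, -3.14, 0.004]
contact_force: [0.5, -0.4, -0.7]
width: 0.0311
t 14.05 pos [0.3675 0.1231 0.1603] F [ 0.5 -0.4 -0.7] w 0.0311 q [-0.1   0.6  -0.53  2.32  0.81  0.41  0.22]
(0.42,-0.07,0.17,90.0) shift [-0.0597 -0.191  -0.0092] turn [-0.003 -0.001 -0.038] dist 0.2
```

```bash
python3 -m jog '[[0,[-0.06,-0.191,-0.01],[0,0,-0.038]],[0,[-0.06,-0.191,-0.01],[0,0,-0.038]],[0,[-0.06,-0.191,-0.01],[0,0,-0.038]],[0,[-0.06,-0.191,-0.01],[0,0,-0.038]],[0,[-0.06,-0.191,-0.01],[0,0,-0.038]]]'; python3 plan.py .42,-.27,.17,90
```

```text
time: 14.47
eef_pos: [0.4201, -0.073, 0.1709]
tool_rot: [-0.002, -3.14, 0.005]
contact_force: [1.5, 0.9, -0.6]
width: 0.0313
t 14.47 pos [ 0.4201 -0.073   0.1709] F [ 1.5  0.9 -0.6] w 0.0313 q [ 0.48  0.63 -0.65  2.2   0.76  0.55  0.81]
(0.42,-0.27,0.17,90.0) shift [-1.00e-04 -1.97e-01  1.60e-03] turn [-0.003 -0.002 -0.001] dist 0.197
```

```bash
python3 -m jog '[[0,[0,-0.2,0],[0,0,0]],[0,[0,-0.2,0],[0,0,0]],[0,[0,-0.2,0],[0,0,0]],[0,[0,-0.2,0],[0,0,0]],[0,[0,-0.2,0],[0,0,0]]]'; python3 plan.py .4425,-.328,.12,90
```

```text
time: 14.88
eef_pos: [0.4187, -0.2762, 0.1714]
tool_rot: [-0.006, -3.139, 0.006]
contact_force: [0.6, 0.7, -0.3]
width: 0.0308
t 14.88 pos [ 0.4187 -0.2762  0.1714] F [ 0.6  0.7 -0.3] w 0.0308 q [ 0.92  0.72 -0.71  1.98  0.73  0.71  1.31]
(0.4425,-0.328,0.12,90.0) shift [-0.0241 -0.0515  0.0515] turn [-0.004 -0.003 -0.004] dist 0.077
```

```bash
python3 -m jog '[[0,[-0.02,-0.035,0.01],[0,0,0]],[0,[-0.024,-0.051,0.03],[0,0,0]],[0,[-0.024,-0.051,0.07],[0,0,0]],[0,[-0.024,-0.051,0.1],[0,0,0]],[0,[-0.024,-0.051,0.1],[0,0,0]]]'; python3 plan.py .4425,-.328,.03,90
python3 - <<'E'
from h import *
t=imaging.capture("top");crop(t,400,210,520,300,6,"pics/k.png");t=imaging.capture("side");crop(t,270,160,390,250,6,"pics/k2.png")
E
```

```text
time: 15.3
eef_pos: [0.4383, -0.3268, 0.0665]
tool_rot: [-0.007, -3.13, -0.001]
contact_force: [-0.8, 1.5, -0.8]
width: 0.0312
t 15.3 pos [ 0.4383 -0.3268  0.0665] F [-0.8  1.5 -0.8] w 0.0312 q [ 0.89  0.92 -0.59  1.9   0.88  0.61  1.29]
(0.4425,-0.328,0.03,90.0) shift [-0.0046 -0.0012  0.0365] turn [ 0.    -0.011 -0.004] dist 0.037
```

View pics/k.png

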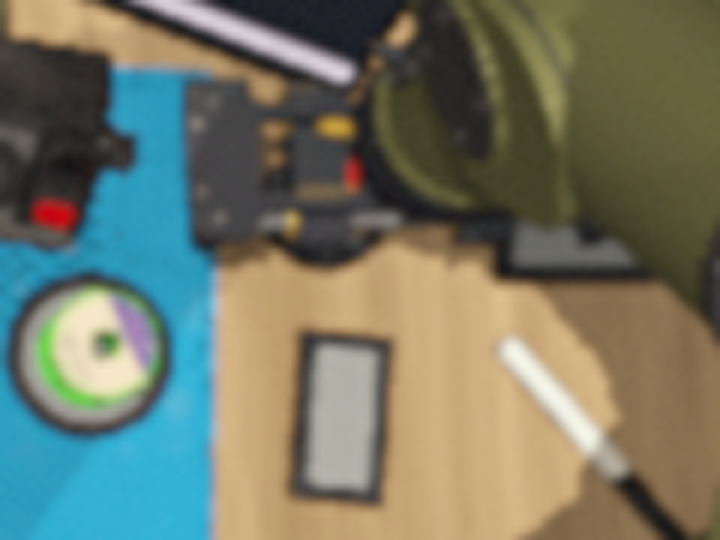

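View pics/k2.png

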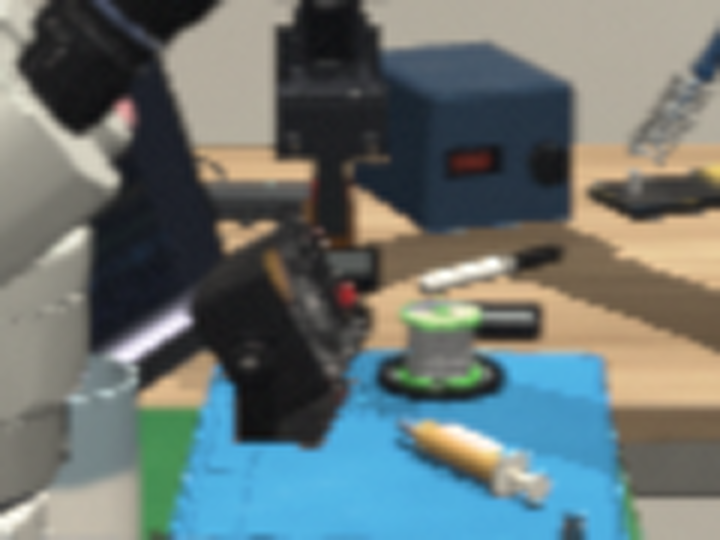

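```bash
python3 -m jog '[[0,[-0.0045,-0.001,0.012],[0,-0.011,0]],[0,[-0.0045,-0.001,0.028],[0,-0.011,0]],[0,[-0.0045,-0.001,0.036],[0,-0.011,0]],[0,[-0.0045,-0.001,0.036],[0,-0.011,0]]]'; python3 plan.py .4425,-.328,.0208,90
```

```text
time: 15.73
eef_pos: [0.4463, -0.328, 0.0358]
tool_rot: [0.004, 3.135, -0.005]
contact_force: [-0.1, -0.4, -0.8]
width: 0.0312
t 15.73 pos [ 0.4463 -0.328   0.0358] F [-0.1 -0.4 -0.8] w 0.0312 q [ 0.86  0.96 -0.54  1.91  0.95  0.54  1.23]
(0.4425,-0.328,0.0208,90.0) shift [0.0039 0.0001 0.0149] turn [-0.003  0.007 -0.002] dist 0.015
```

```bash
python3 -m jog '[[0,[0.0038,0,0.004],[-0.003,0.006,0]],[0,[0.0038,0,0.01],[-0.003,0.006,0]],[0,[0.0038,0,0.0149],[-0.003,0.006,0]],[0,[0.0038,0,0.0149],[-0.003,0.006,0]]]'; python3 plan.py .4425,-.328,.0205,90
```

```text
time: 16.07
eef_pos: [0.4423, -0.3281, 0.0204]
tool_rot: [0.004, 3.142, 0.0]
contact_force: [-0.4, 0.1, 0.4]
width: 0.0315
t 16.07 pos [ 0.4423 -0.3281  0.0204] F [-0.4  0.1  0.4] w 0.0315 q [ 0.85  0.99 -0.51  1.91  0.98  0.52  1.21]
(0.4425,-0.328,0.0205,90.0) shift [-0.0002  0.0001 -0.0001] turn [ 0.     0.    -0.002] dist 0.0
```

```bash
python3 -m jog '[[0,[0,0,0.0005],[0,0,0]],[1,[0,0,0],[0,0,0]],[1,[0,0,0],[0,0,0]],[1,[0,0,0],[0,0,0]],[1,[0,0,0],[0,0,0]]]'; python3 -m jog '[[1,[0,0,-0.02],[0,0,0]],[1,[0,0,-0.06],[0,0,0]],[1,[0,0,-0.1],[0,0,0]],[1,[0.02,0.02,-0.14],[0,0,0]],[1,[0.025,0.06,-0.15],[0,0,0]]]';  
python3 - <<'E'
from h import *
t=imaging.capture("top");crop(t,400,210,520,300,6,"pics/l.png");t=imaging.capture("side");crop(t,270,160,390,250,6,"pics/l2.png")
E
python3 plan.py .42,-.07,.16,90
```

```text
time: 16.48
eef_pos: [0.4424, -0.3281, 0.0206]
tool_rot: [0.004, 3.141, 0.0]
contact_force: [0.1, 0.0, -0.3]
width: 0.0557
time: 16.9
eef_pos: [0.4184, -0.2774, 0.172]
tool_rot: [0.019, 3.137, -0.009]
contact_force: [1.0, 0.9, 0.3]
width: 0.0876
t 17.0 pos [ 0.4189 -0.2678  0.1722] F [ 1.5 -0.3  0.1] w 0.088 q [ 0.92  0.71 -0.72  2.    0.73  0.7   1.3 ]
(0.42,-0.07,0.16,90.0) shift [-0.002   0.1978  0.0122] turn [0.    0.004 0.005] dist 0.198
```

View pics/l.png

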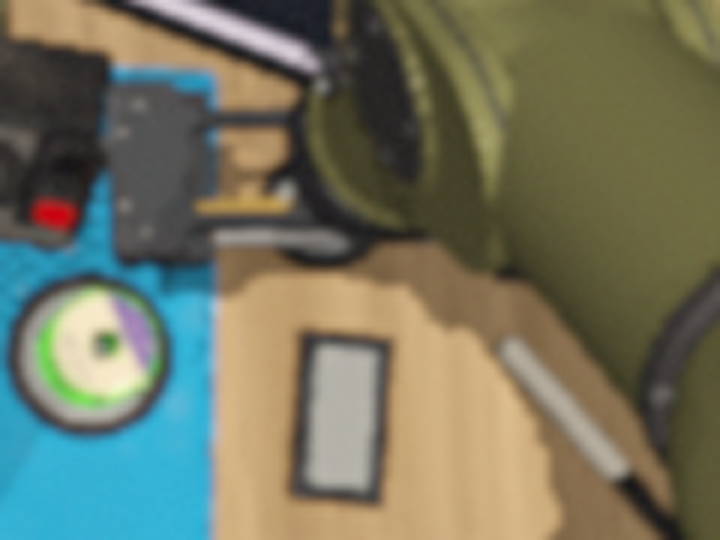

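View pics/l2.png

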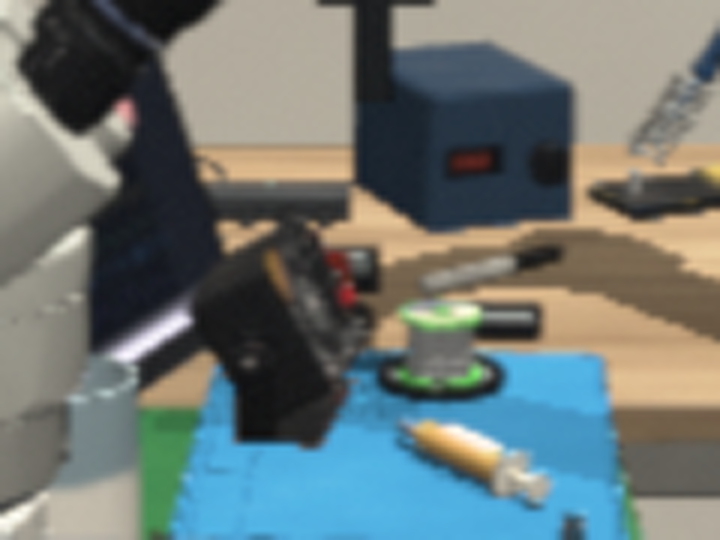

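```bash
python3 -m jog '[[1,[0.005,0.208,0.01],[0,0,0]],[1,[0.005,0.208,0.01],[0,0,0]],[1,[0.005,0.208,0.01],[0,0,0]],[1,[0.005,0.208,0.01],[0,0,0]],[1,[0.005,0.208,0.01],[0,0,0]]]'; python3 plan.py .375,.13,.15,84
```

```text
time: 17.42
eef_pos: [0.4128, -0.0629, 0.1621]
tool_rot: [-0.006, 3.138, 0.001]
contact_force: [1.4, 0.6, -0.0]
width: 0.0881
t 17.42 pos [ 0.4128 -0.0629  0.1621] F [ 1.4  0.6 -0. ] w 0.0881 q [ 0.44  0.64 -0.62  2.23  0.81  0.5   0.75]
(0.375,0.13,0.15,84.0) shift [0.0371 0.1931 0.0121] turn [0.001 0.004 0.109] dist 0.197
```

```bash
python3 -m jog '[[1,[0.035,0.195,0.01],[0,0,0.11]],[1,[0.035,0.195,0.01],[0,0,0.11]],[1,[0.035,0.195,0.01],[0,0,0.11]],[1,[0.035,0.195,0.01],[0,0,0.11]],[1,[0.035,0.195,0.01],[0,0,0.11]]]'; python3 - <<'E'
from meas import *
t=imaging.capture("top");crop(t,370,190,530,310,5,"pics/m.png");crop(t,200,230,320,310,6,"pics/m2.png")
E
python3 plan.py .334,.292,.11,78
```

```text
time: 17.83
eef_pos: [0.3765, 0.1346, 0.1519]
tool_rot: [0.164, 3.133, 0.002]
contact_force: [0.3, -0.1, 0.6]
width: 0.0878
t 17.88 pos [0.3758 0.1451 0.1524] F [-1.2  6.2  0.7] w 0.0881 q [-0.16  0.62 -0.49  2.29  0.81  0.38  0.14]
(0.334,0.292,0.11,78.0) shift [0.0552 0.1419 0.0439] turn [0.013 0.004 0.118] dist 0.158
```

View pics/m.png

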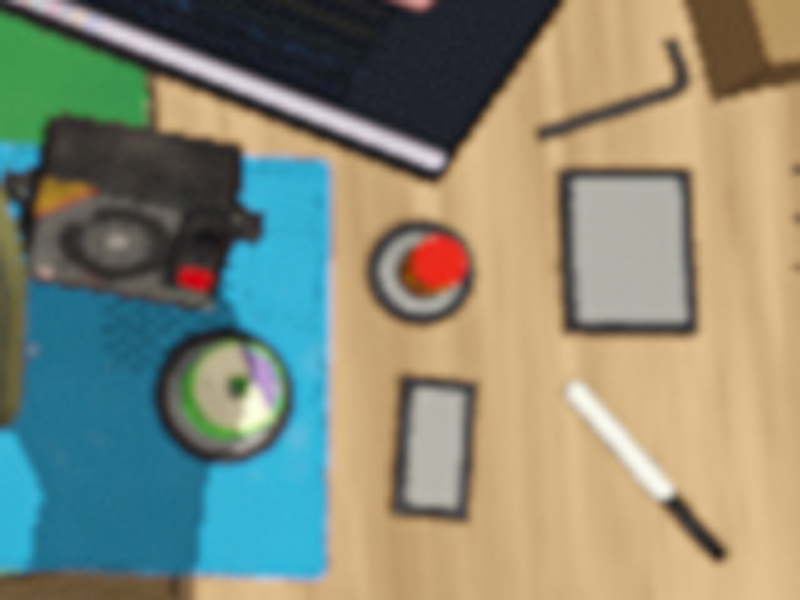

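View pics/m2.png

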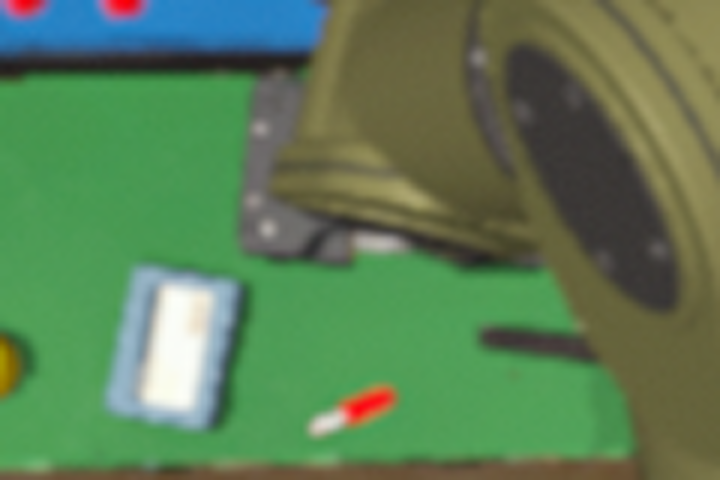

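```bash
python3 -m jog '[[0.85,[0.055,0.142,0.04],[0.013,0.004,0.118]],[0.85,[0.055,0.142,0.04],[0.013,0.004,0.118]],[0.85,[0.055,0.142,0.04],[0.013,0.004,0.118]],[0.85,[0.055,0.142,0.06],[0.013,0.004,0.118]],[0.85,[0.055,0.142,0.08],[0.013,0.004,0.118]]]';python3 plan.py .334,.292,.05,78
```

```text
time: 18.3
eef_pos: [0.3335, 0.3006, 0.0736]
tool_rot: [0.317, 3.125, 0.015]
contact_force: [0.4, 0.7, 0.1]
width: 0.0748
t 18.3 pos [0.3335 0.3006 0.0736] F [0.4 0.7 0.1] w 0.0748 q [-0.69  0.8  -0.23  2.22  0.88  0.21 -0.35]
(0.334,0.292,0.05,78.0) shift [-0.0022 -0.0085  0.0235] turn [ 0.01  -0.001  0.007] dist 0.025
```

```bash
python3 -m jog '[[0.85,[-0.002,-0.0085,0.01],[0.01,0,0.007]],[0.85,[-0.002,-0.0085,0.02],[0.01,0,0.007]],[0.85,[-0.002,-0.0085,0.0235],[0.01,0,0.007]],[0.85,[-0.002,-0.0085,0.0235],[0.01,0,0.007]]]';python3 plan.py .334,.292,.009,78
python3 - <<'E'
from h import *
t=imaging.capture("side");crop(t,300,240,420,320,6,"pics/n2.png")
t=imaging.capture("top");crop(t,180,240,300,320,6,"pics/n.png")
E
```

```text
time: 18.63
eef_pos: [0.3336, 0.2917, 0.0492]
tool_rot: [-0.327, -3.123, 0.003]
contact_force: [-0.1, -0.6, 0.9]
width: 0.075
t 18.63 pos [0.3336 0.2917 0.0492] F [-0.1 -0.6  0.9] w 0.075 q [-0.75  0.85 -0.12  2.24  0.93  0.11 -0.39]
(0.334,0.292,0.009,78.0) shift [-0.0004  0.0004  0.0402] turn [-0.002 -0.001  0.001] dist 0.04
```

View pics/n2.png

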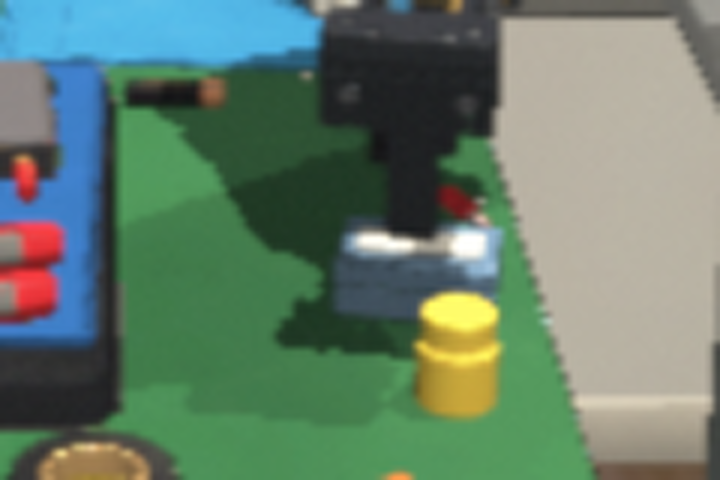

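View pics/n.png

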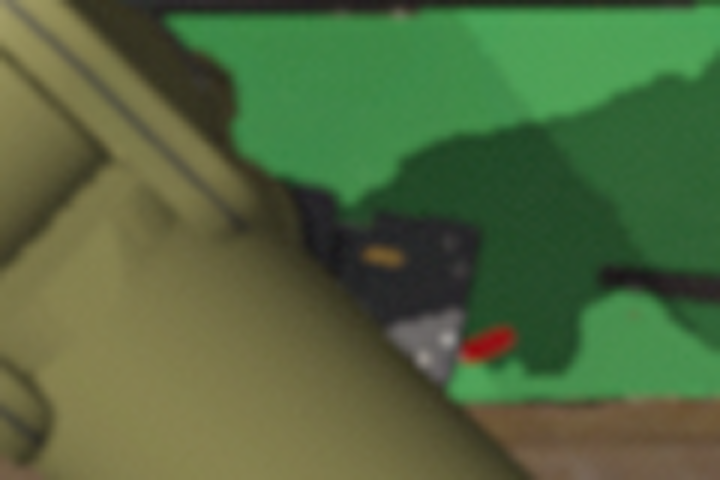

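```bash
python3 -m jog '[[0.85,[0,0,0.004],[0,0,0]],[0.85,[0,0,0.008],[0,0,0]],[0.85,[0,0,0.012],[0,0,0]],[0.85,[0,0,0.012],[0,0,0]]]';python3 plan.py .334,.292,.009,78
```

```text
time: 19.07
eef_pos: [0.3341, 0.2918, 0.0379]
tool_rot: [-0.329, -3.124, 0.0]
contact_force: [-0.2, -0.1, 0.0]
width: 0.0748
t 19.07 pos [0.3341 0.2918 0.0379] F [-0.2 -0.1  0. ] w 0.0748 q [-0.78  0.87 -0.07  2.24  0.98  0.06 -0.45]
(0.334,0.292,0.009,78.0) shift [0.0001 0.0001 0.0289] turn [-0.    -0.001 -0.   ] dist 0.029
```

```bash
python3 -m jog '[[0.85,[0,0,0.004],[0,0,0]],[0.85,[0,0,0.006],[0,0,0]],[0.85,[0,0,0.008],[0,0,0]],[0.85,[0,0,0.008],[0,0,0]]]';python3 plan.py .334,.292,.009,78
```

```text
time: 19.4
eef_pos: [0.3342, 0.2917, 0.0298]
tool_rot: [-0.328, -3.124, 0.0]
contact_force: [-1.3, 0.3, 0.2]
width: 0.0754
t 19.4 pos [0.3342 0.2917 0.0298] F [-1.3  0.3  0.2] w 0.0754 q [-0.79  0.89 -0.06  2.24  1.28  0.04 -0.74]
(0.334,0.292,0.009,78.0) shift [0.0003 0.0002 0.0208] turn [-0.    -0.001 -0.   ] dist 0.021
```

```bash
python3 -m jog '[[0.85,[0,0,0],[0,0,0]],[0.85,[0,0,0.001],[0,0,0]],[0.85,[0,0,0.002],[0,0,0]],[0.85,[0,0,0.002],[0,0,0]],[0.85,[0,0,0.002],[0,0,0]]]';python3 plan.py .334,.292,.009,78
```

```text
time: 19.82
eef_pos: [0.3343, 0.2917, 0.028]
tool_rot: [-0.328, -3.124, -0.0]
contact_force: [0.5, -0.8, -0.3]
width: 0.0747
t 19.82 pos [0.3343 0.2917 0.028 ] F [ 0.5 -0.8 -0.3] w 0.0747 q [-0.79  0.89 -0.06  2.24  1.38  0.04 -0.84]
(0.334,0.292,0.009,78.0) shift [0.0003 0.0002 0.019 ] turn [-0.    -0.001 -0.   ] dist 0.019
```

```bash
python3 -m jog '[[0.85,[0,0,0.002],[0,0,0]],[0.85,[0,0,0.003],[0,0,0]],[0.85,[0,0,0.004],[0,0,0]],[0.85,[0,0,0.005],[0,0,0]],[0.85,[0,0,0.005],[0,0,0]]]';python3 plan.py .334,.292,.009,78
```

```text
time: 20.23
eef_pos: [0.3344, 0.2916, 0.0229]
tool_rot: [-0.329, -3.123, -0.0]
contact_force: [0.6, 0.4, -0.4]
width: 0.0753
t 20.23 pos [0.3344 0.2916 0.0229] F [ 0.6  0.4 -0.4] w 0.0753 q [-0.75  0.91 -0.11  2.24  1.56  0.08 -1.02]
(0.334,0.292,0.009,78.0) shift [0.0004 0.0003 0.0139] turn [ 0.    -0.001 -0.001] dist 0.014
```

Past the tight spot; continue.

```bash
python3 -m jog '[[0.85,[0,0,0.004],[0,0,0]],[0.85,[0,0,0.007],[0,0,0]],[0.85,[0,0,0.010],[0,0,0]],[0.85,[0,0,0.0135],[0,0,0]],[0.85,[0,0,0.0135],[0,0,0]]]';python3 plan.py .334,.292,.009,78
```

```text
time: 20.65
eef_pos: [0.3343, 0.2913, 0.0089]
tool_rot: [-0.33, -3.122, 0.0]
contact_force: [-0.5, -0.5, -0.1]
width: 0.075
t 20.65 pos [0.3343 0.2913 0.0089] F [-0.5 -0.5 -0.1] w 0.075 q [-0.68  0.94 -0.22  2.23  1.68  0.18 -1.14]
(0.334,0.292,0.009,78.0) shift [ 0.0004  0.0006 -0.0001] turn [-0.    -0.002 -0.001] dist 0.001
```

```bash
python3 -m jog '[[0.85,[0,0,0.0025],[0,0,0]],[0.5,[0,0,0.0025],[0,0,0]],[0,[0,0,0.0025],[0,0,0]],[0,[0,0,0.0025],[0,0,0]],[0,[0,0,0.0025],[0,0,0]]]';python3 -m jog '[[0,[0,0,0],[0,0,0]],[0,[0,0,0],[0,0,0]],[0,[0,0,0],[0,0,0]],[0,[0,0,0],[0,0,0]],[0,[0,0,0],[0,0,0]]]';python3 -m jog '[[0,[0,0,-0.005],[0,0,0]],[0,[0,0,-0.01],[0,0,0]],[0,[0,0,-0.02],[0,0,0]],[0,[0,0,-0.03],[0,0,0]],[0,[0,0,-0.03],[0,0,0]]]'; python3 plan.py .37,.2,.15,80
```

```text
time: 21.07
eef_pos: [0.3343, 0.2915, 0.0065]
tool_rot: [-0.329, -3.123, 0.0]
contact_force: [-0.4, -1.1, -0.3]
width: 0.0504
time: 21.48
eef_pos: [0.3343, 0.2915, 0.0066]
tool_rot: [-0.329, -3.123, 0.0]
contact_force: [0.4, -0.6, 1.3]
width: 0.0461
time: 21.9
eef_pos: [0.3343, 0.2917, 0.0374]
tool_rot: [-0.329, -3.124, 0.0]
contact_force: [0.0, -0.0, -0.9]
width: 0.0461
t 21.9 pos [0.3343 0.2917 0.0374] F [ 0.  -0.  -0.9] w 0.0461 q [-0.73  0.87 -0.14  2.24  1.24  0.11 -0.7 ]
(0.37,0.2,0.15,80.0) shift [-0.054  -0.0823 -0.1126] turn [-0.    -0.    -0.036] dist 0.15
```

```bash
python3 -m jog '[[0,[0,0,-0.03],[0,0,0]],[0,[0,0,-0.06],[0,0,0]],[0,[-0.01,-0.02,-0.09],[0,0,0]],[0,[-0.04,-0.06,-0.11],[0,0,-0.03]],[0,[-0.054,-0.082,-0.113],[0,0,-0.03]]]'; python3 plan.py .395,.03,.16,85
python3 - <<'E'
from h import *
t=imaging.capture("side");crop(t,300,200,420,290,6,"pics/o2.png")
E
```

```text
time: 22.32
eef_pos: [0.3711, 0.2005, 0.1525]
tool_rot: [0.277, 3.127, 0.004]
contact_force: [2.1, 0.4, -0.5]
width: 0.0461
t 22.32 pos [0.3711 0.2005 0.1525] F [ 2.1  0.4 -0.5] w 0.0461 q [-0.21  0.66 -0.63  2.23  0.86  0.5  -0.12]
(0.395,0.03,0.16,85.0) shift [-0.0535 -0.1636 -0.0079] turn [ 0.003  0.002 -0.089] dist 0.172
```

View pics/o2.png

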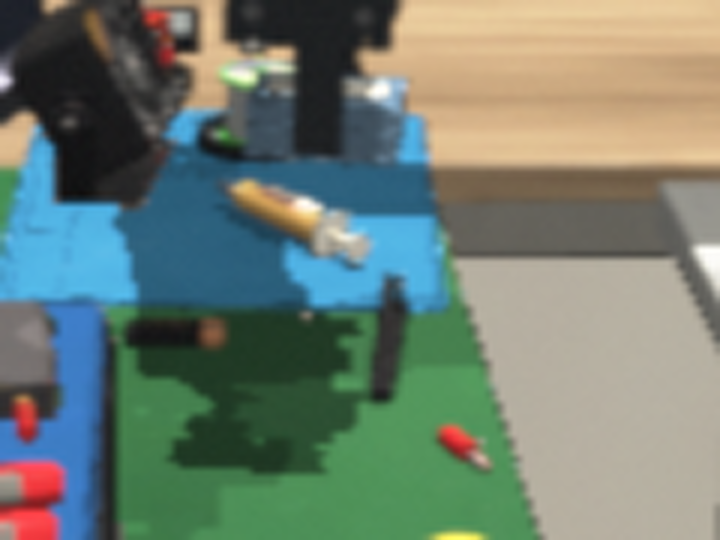

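```bash
python3 -m jog '[[0,[-0.06,-0.19,-0.015],[0,0,-0.12]],[0,[-0.06,-0.19,-0.015],[0,0,-0.12]],[0,[-0.06,-0.19,-0.015],[0,0,-0.12]],[0,[-0.06,-0.19,-0.015],[0,0,-0.12]],[0,[-0.06,-0.19,-0.015],[0,0,-0.12]]]'; python3 plan.py .42,-.2,.17,89
```

```text
time: 22.78
eef_pos: [0.3954, -0.0076, 0.1683]
tool_rot: [0.113, 3.138, -0.016]
contact_force: [0.7, 0.6, 0.9]
width: 0.046
t 22.78 pos [ 0.3954 -0.0076  0.1683] F [0.7 0.6 0.9] w 0.046 q [ 0.34  0.62 -0.7   2.28  0.88  0.53  0.43]
(0.42,-0.2,0.17,89.0) shift [-0.0383 -0.1901  0.0004] turn [-0.01   0.002 -0.054] dist 0.194
```

```bash
python3 -m jog '[[0,[-0.038,-0.2,-0.002],[-0.01,0,-0.055]],[0,[-0.038,-0.2,-0.002],[-0.01,0,-0.055]],[0,[-0.038,-0.2,-0.002],[-0.01,0,-0.055]],[0,[-0.038,-0.2,-0.002],[-0.01,0,-0.055]],[0,[-0.038,-0.2,-0.002],[-0.01,0,-0.055]]]'; python3 plan.py .445,-.40,.16,90
```

```text
time: 23.2
eef_pos: [0.418, -0.2126, 0.1722]
tool_rot: [0.029, 3.141, -0.001]
contact_force: [2.1, 0.9, 0.0]
width: 0.046
t 23.2 pos [ 0.418  -0.2126  0.1722] F [2.1 0.9 0. ] w 0.046 q [ 0.86  0.71 -0.8   2.07  0.81  0.7   1.08]
(0.445,-0.4,0.16,90.0) shift [-0.0304 -0.1869  0.0123] turn [-0.001  0.001 -0.018] dist 0.19
```

```bash
python3 -m jog '[[0,[-0.03,-0.2,0.01],[0,0,-0.02]],[0,[-0.03,-0.2,0.01],[0,0,-0.02]],[0,[-0.03,-0.2,0.01],[0,0,-0.02]],[0,[-0.03,-0.2,0.01],[0,0,-0.02]],[0,[-0.03,-0.2,0.01],[0,0,-0.02]]]'; python3 plan.py .4525,-.4435,.07,90
```

```text
time: 23.62
eef_pos: [0.4432, -0.4158, 0.1615]
tool_rot: [-0.001, -3.141, 0.001]
contact_force: [1.0, 0.1, -0.2]
width: 0.0461
t 23.62 pos [ 0.4432 -0.4158  0.1615] F [ 1.   0.1 -0.2] w 0.0461 q [ 1.11  0.88 -0.82  1.67  0.77  0.94  1.56]
(0.4525,-0.4435,0.07,90.0) shift [-0.0094 -0.0276  0.0915] turn [-0.001 -0.001 -0.   ] dist 0.096
```

```bash
python3 -m jog '[[0,[-0.009,-0.025,0.02],[0,0,0]],[0,[-0.009,-0.0276,0.05],[0,0,0]],[0,[-0.009,-0.0276,0.085],[0,0,0]],[0,[-0.009,-0.0276,0.1],[0,0,0]],[0,[-0.009,-0.0276,0.1],[0,0,0]]]'; python3 plan.py .4525,-.4435,.03,90
python3 - <<'E'
from h import *
t=imaging.capture("top");crop(t,430,200,550,290,6,"pics/p.png");t=imaging.capture("side");crop(t,270,160,390,250,6,"pics/p2.png")
E
```

```text
time: 24.03
eef_pos: [0.4491, -0.4416, 0.0573]
tool_rot: [0.001, -3.133, -0.006]
contact_force: [-0.1, 0.3, -0.4]
width: 0.0464
t 24.03 pos [ 0.4491 -0.4416  0.0573] F [-0.1  0.3 -0.4] w 0.0464 q [ 1.08  1.04 -0.73  1.64  0.89  0.84  1.53]
(0.4525,-0.4435,0.03,90.0) shift [-0.0037 -0.002   0.0272] turn [ 0.004 -0.008  0.   ] dist 0.028
```

View pics/p.png

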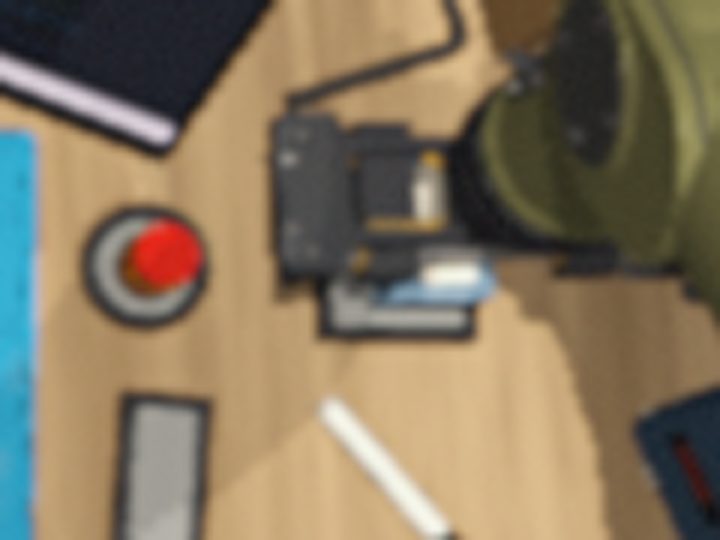

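View pics/p2.png

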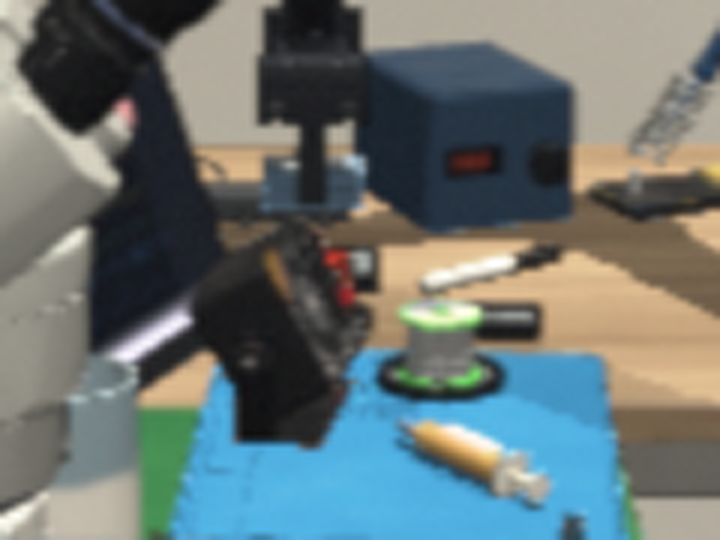

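```bash
python3 - <<'E'
from h import *
t=imaging.capture("top");crop(t,475,230,525,270,16,"pics/q.png")
E
```

```text
(no output)
```

View pics/q.png

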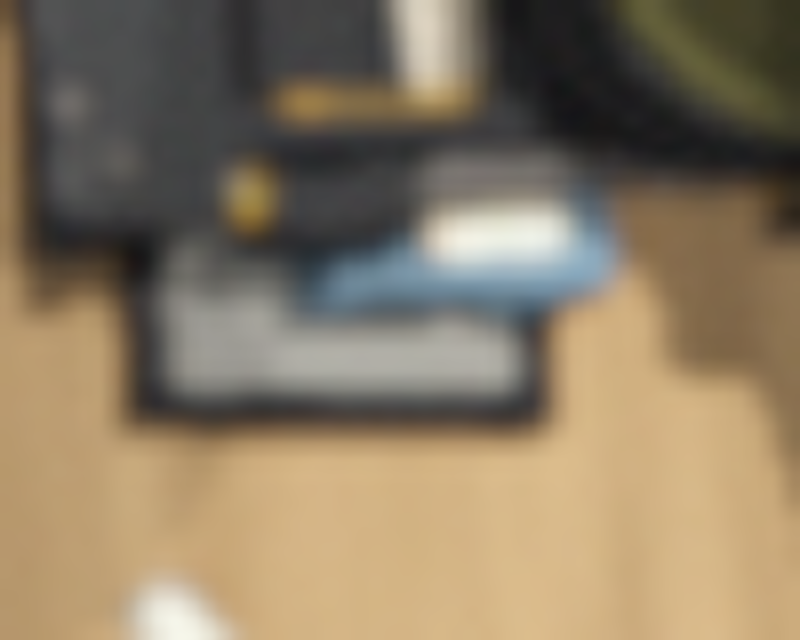

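```bash
python3 - <<'E'
from h import *
from scipy.spatial.transform import Rotation as Rn
t=imaging.capture("top");s=telemetry.sense();p=s["eef_pos"]
im=cv2.resize(t["img"][230:270,475:525,::-1],None,fx=16,fy=16,interpolation=cv2.INTER_CUBIC)
for yaw,col in ((0,(0,0,255)),(5,(0,255,255))):
  a=np.radians(yaw);R=np.array([[np.cos(a),-np.sin(a)],[np.sin(a),np.cos(a)]])
  q=[]
  for dx,dy in ((-.033,.023),(-.033,-.023),(.033,-.023),(.033,.023)):
    w=p[:2]+R@[dx,dy]; u=pix(t,[*w,p[2]-.0065+.026]); q.append((u-[475,230]+.5)*16)
  cv2.polylines(im,[np.int32(q)],True,col,1)
cv2.imwrite("pics/r.png",im)
E
```

```text
(no output)
```

View pics/r.png

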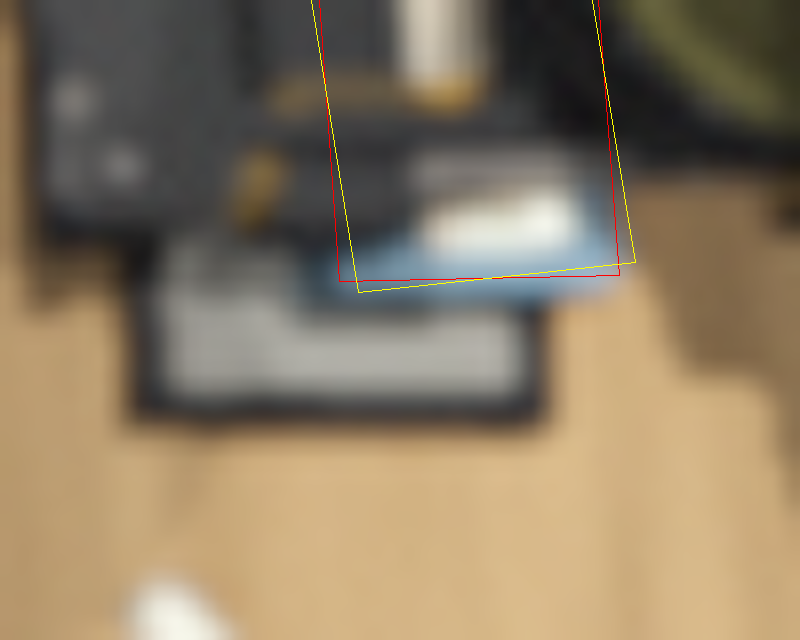

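```bash
python3 -m jog '[[0,[-0.0037,-0.002,0.01],[0.004,-0.008,0]],[0,[-0.0037,-0.002,0.02],[0.004,-0.008,0]],[0,[-0.0037,-0.002,0.027],[0.004,-0.008,0]],[0,[-0.0037,-0.002,0.027],[0.004,-0.008,0]]]'; python3 plan.py .4525,-.4435,.0165,90
```

```text
time: 24.57
eef_pos: [0.4561, -0.4451, 0.0348]
tool_rot: [-0.001, 3.134, -0.008]
contact_force: [0.7, 0.3, -1.6]
width: 0.0462
t 24.57 pos [ 0.4561 -0.4451  0.0348] F [ 0.7  0.3 -1.6] w 0.0462 q [ 1.07  1.07 -0.71  1.64  0.93  0.79  1.5 ]
(0.4525,-0.4435,0.0165,90.0) shift [0.0037 0.0017 0.0183] turn [-0.005  0.007  0.001] dist 0.019
```

```bash
python3 -m jog '[[0,[0.0036,0.0017,0.004],[-0.004,0.007,0]],[0,[0.0036,0.0017,0.009],[-0.004,0.007,0]],[0,[0.0036,0.0017,0.015],[-0.004,0.007,0]],[0,[0.0036,0.0017,0.0183],[-0.004,0.007,0]],[0,[0.0036,0.0017,0.0183],[-0.004,0.007,0]]]'; python3 plan.py .4525,-.4435,.0158,90
python3 - <<'E'
from h import *
t=imaging.capture("top");crop(t,430,200,550,290,6,"pics/s.png")
E
```

```text
time: 24.98
eef_pos: [0.4525, -0.4433, 0.016]
tool_rot: [0.001, -3.141, 0.001]
contact_force: [0.3, -0.1, -0.3]
width: 0.0461
t 24.98 pos [ 0.4525 -0.4433  0.016 ] F [ 0.3 -0.1 -0.3] w 0.0461 q [ 1.06  1.1  -0.69  1.65  0.95  0.77  1.48]
(0.4525,-0.4435,0.0158,90.0) shift [-0.     -0.0002  0.0002] turn [-0.    -0.     0.001] dist 0.0
```

View pics/s.png

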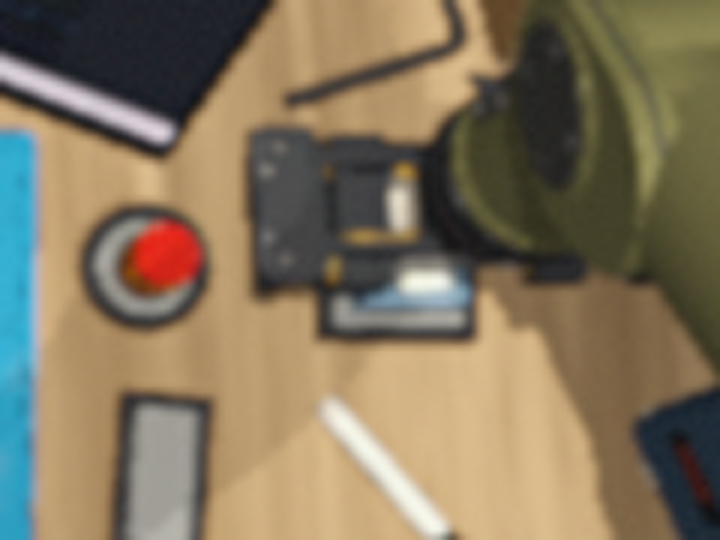

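```bash
python3 -m jog '[[0,[0,0,0.0003],[0,0,0]],[0.85,[0,0,0],[0,0,0]],[0.85,[0,0,0],[0,0,0]],[0.85,[0,0,0],[0,0,0]],[0.85,[0,0,0],[0,0,0]]]'; python3 -m jog '[[0.85,[0,0,-0.02],[0,0,0]],[0.85,[0,0,-0.06],[0,0,0]],[0.85,[0,0,-0.1],[0,0,0]],[0.85,[0.02,0.02,-0.13],[0,0,0]],[0.85,[0.035,0.06,-0.15],[0,0,0]]]';  python3 plan.py .42,-.2,.165,90
```

```text
time: 25.45
eef_pos: [0.4527, -0.4435, 0.0164]
tool_rot: [-0.001, 3.141, -0.001]
contact_force: [0.9, -1.0, -0.6]
width: 0.0706
time: 25.87
eef_pos: [0.4198, -0.3918, 0.167]
tool_rot: [0.01, 3.137, -0.01]
contact_force: [0.8, -0.0, -0.3]
width: 0.0748
t 25.87 pos [ 0.4198 -0.3918  0.167 ] F [ 0.8 -0.  -0.3] w 0.0748 q [ 1.13  0.83 -0.82  1.78  0.78  0.88  1.5 ]
(0.42,-0.2,0.165,90.0) shift [0.0011 0.1918 0.0008] turn [-0.006  0.005 -0.006] dist 0.192
```

```bash
python3 -m jog '[[0.5,[0,0.2,0],[0,0,0]],[0.5,[0,0.2,0],[0,0,0]],[0.5,[0,0.2,0],[0,0,0]],[0.5,[0,0.2,0],[0,0,0]],[0.5,[0,0.2,0],[0,0,0]]]'; python3 plan.py .42,-.01,.16,90
```

```text
time: 26.28
eef_pos: [0.421, -0.1882, 0.1665]
tool_rot: [0.005, 3.136, -0.008]
contact_force: [0.2, -0.4, -0.2]
width: 0.0446
t 26.28 pos [ 0.421  -0.1882  0.1665] F [ 0.2 -0.4 -0.2] w 0.0446 q [ 0.8   0.71 -0.78  2.11  0.84  0.67  1.  ]
(0.42,-0.01,0.16,90.0) shift [0.0017 0.1782 0.0056] turn [-0.005  0.006 -0.003] dist 0.178
```

```bash
python3 -m jog '[[0.5,[0.002,0.2,0.006],[-0.005,0.006,0]],[0.5,[0.002,0.2,0.006],[-0.005,0.006,0]],[0.5,[0.002,0.2,0.006],[-0.005,0.006,0]],[0.5,[0.002,0.2,0.006],[-0.005,0.006,0]],[0.5,[0.002,0.2,0.006],[-0.005,0.006,0]]]'; python3 - <<'E'
from h import *
t=imaging.capture("top");crop(t,370,190,530,310,5,"pics/u.png");t=imaging.capture("side");crop(t,290,230,370,280,9,"pics/u2.png")
E
python3 plan.py .433,.082,.1,89
```

```text
time: 26.7
eef_pos: [0.4197, 0.0145, 0.1598]
tool_rot: [0.003, 3.141, 0.001]
contact_force: [1.1, -0.0, -0.7]
width: 0.0442
t 26.8 pos [0.4208 0.0199 0.1605] F [-0.4 -0.6 -0. ] w 0.0441 q [ 0.31  0.67 -0.73  2.22  0.88  0.56  0.48]
(0.433,0.082,0.1,89.0) shift [-0.0125  0.0616  0.0609] turn [0.006 0.004 0.027] dist 0.088
```

View pics/u.png

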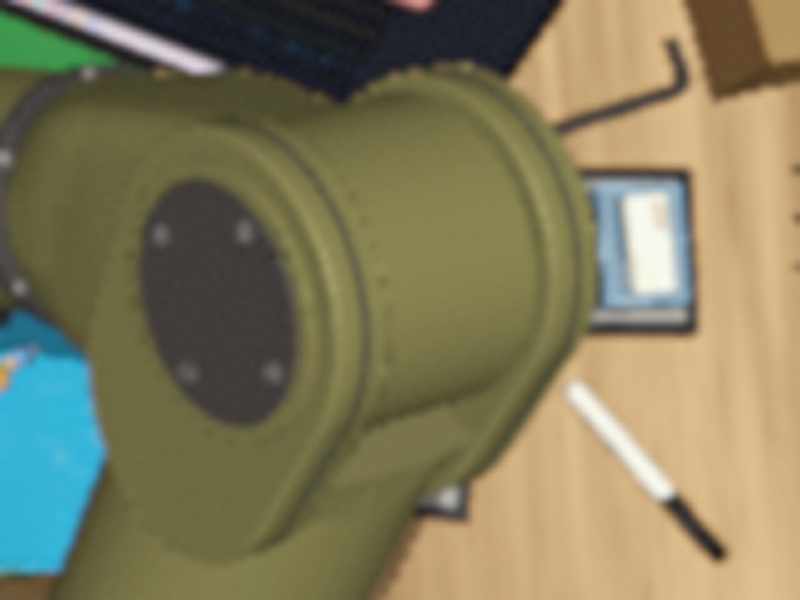

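View pics/u2.png

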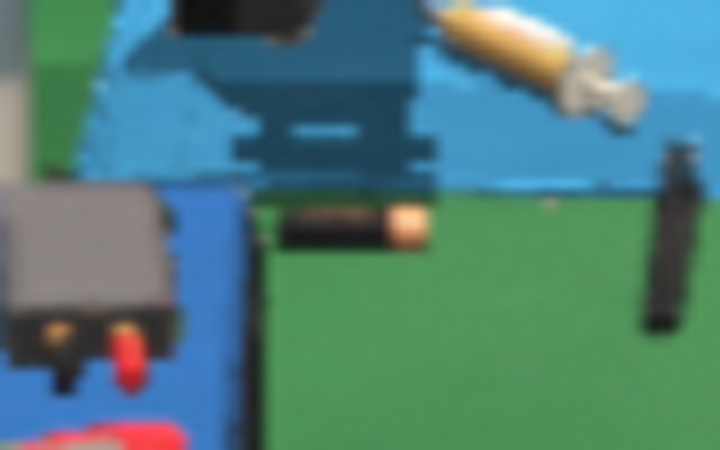

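```bash
python3 - <<'E'
from h import *
t=imaging.capture("side")
for u in (321.1,337.8): print(world(t,u-.5,254.8,.008))
t=imaging.capture("top");crop(t,280,225,330,270,14,"pics/v.png")
E
python3 -m jog '[[0.4,[-0.012,0.0616,0.02],[0.006,0.004,0.02]],[0.4,[-0.012,0.0616,0.06],[0.006,0.004,0.02]],[0.4,[-0.012,0.0616,0.1],[0.006,0.004,0.02]],[0.4,[-0.012,0.0616,0.11],[0.006,0.004,0.02]],[0.4,[-0.012,0.0616,0.11],[0.006,0.004,0.02]]]'; python3 plan.py .433,.082,.02,89.5
python3 - <<'E'
from h import *
t=imaging.capture("side");crop(t,290,220,370,280,9,"pics/v2.png")
E
```

```text
[0.45744808 0.08201334 0.008     ]
[0.40772862 0.08265035 0.008     ]
time: 27.32
eef_pos: [0.4305, 0.0725, 0.0467]
tool_rot: [-0.032, -3.133, 0.015]
contact_force: [-0.1, -0.5, -0.1]
width: 0.0351
t 27.32 pos [0.4305 0.0725 0.0467] F [-0.1 -0.5 -0.1] w 0.0351 q [-0.03  0.87 -0.4   2.24  1.32  0.32 -0.05]
(0.433,0.082,0.02,89.5) shift [-0.0026  0.0098  0.0266] turn [-0.01  -0.009 -0.012] dist 0.028
```

View pics/v2.png

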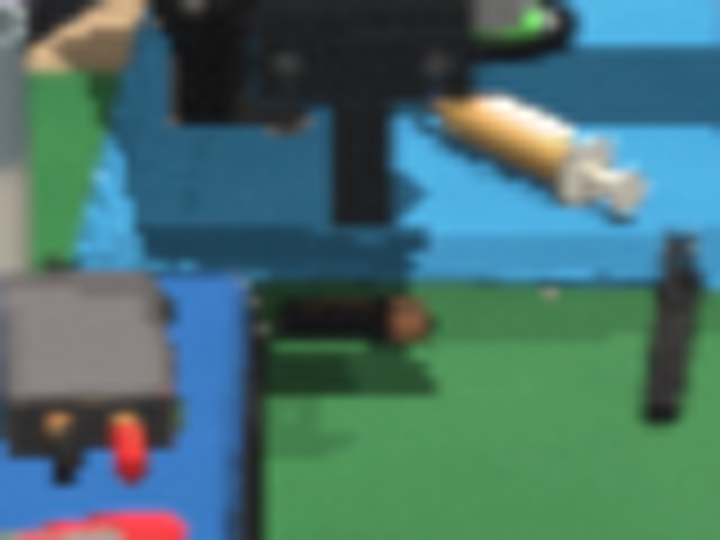

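View pics/v.png

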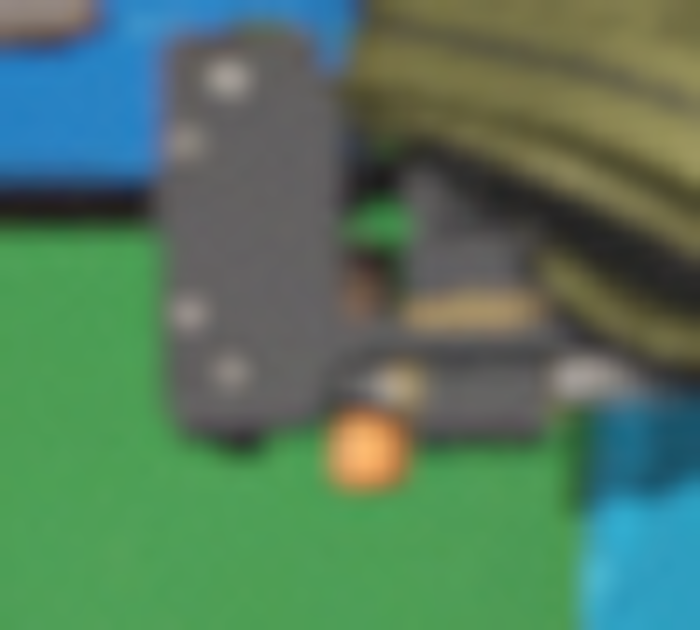

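```bash
python3 -m jog '[[0.4,[-0.0022,0.0098,0.003],[-0.01,-0.009,-0.012]],[0.4,[-0.0022,0.0098,0.012],[-0.01,-0.009,-0.012]],[0.4,[-0.0022,0.0098,0.02],[-0.01,-0.009,-0.012]],[0.4,[-0.0022,0.0098,0.024],[-0.01,-0.009,-0.012]],[0.4,[-0.0022,0.0098,0.024],[-0.01,-0.009,-0.012]]]'; python3 plan.py .4326,.082,.0075,89.5
python3 - <<'E'
from h import *
t=imaging.capture("side");crop(t,290,220,370,280,9,"pics/w2.png")
t=imaging.capture("top");crop(t,280,225,330,270,14,"pics/w.png");print(world(t,305.7,256.6,.009))
E
```

```text
time: 27.78
eef_pos: [0.4341, 0.0801, 0.0252]
tool_rot: [0.019, 3.138, -0.0]
contact_force: [0.1, -0.5, 0.7]
width: 0.0347
t 27.78 pos [0.4341 0.0801 0.0252] F [ 0.1 -0.5  0.7] w 0.0347 q [-0.06  0.92 -0.37  2.24  1.52  0.29 -0.25]
(0.4326,0.082,0.0075,89.5) shift [0.0016 0.0018 0.0177] turn [-0.     0.004 -0.004] dist 0.018
[0.41602338 0.08209811 0.009     ]
```

View pics/w.png

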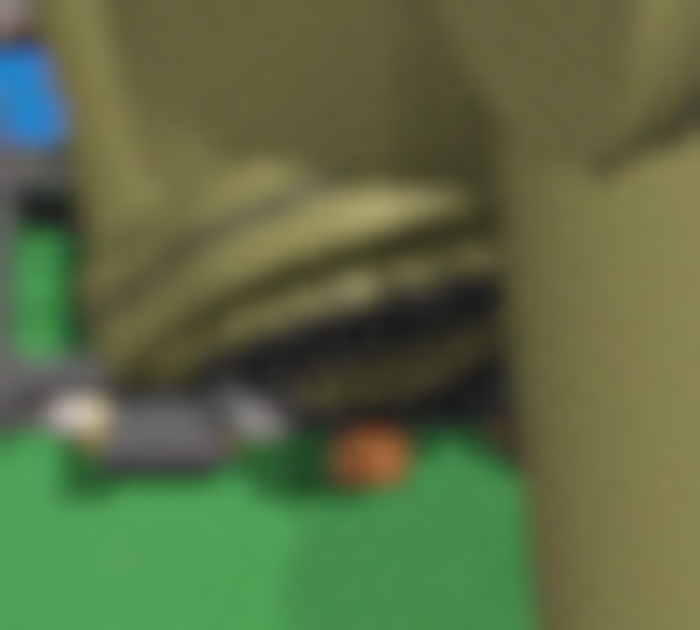

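View pics/w2.png

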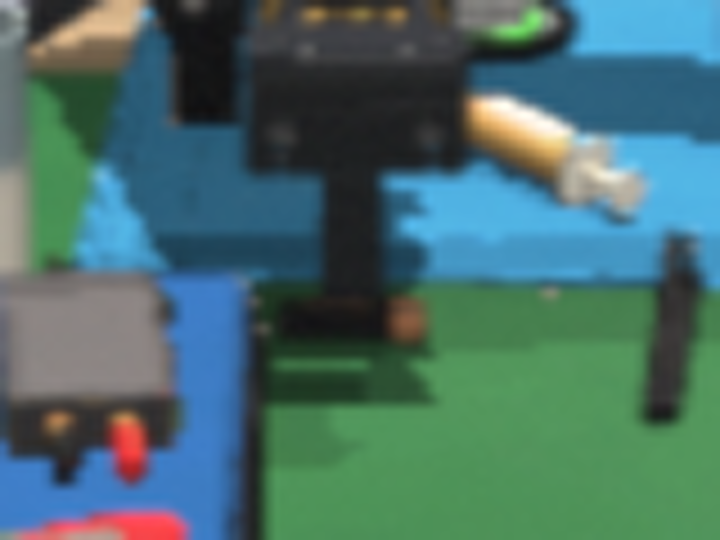

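```bash
python3 -m jog '[[0.4,[0.0015,0.0018,0.006],[0,0.004,-0.004]],[0.4,[0.0015,0.0018,0.013],[0,0.004,-0.004]],[0.4,[0.0015,0.0018,0.018],[0,0.004,-0.004]],[0.4,[0.0015,0.0018,0.018],[0,0.004,-0.004]]]'; python3 plan.py .4326,.082,.0072,89.5
```

```text
time: 28.22
eef_pos: [0.4332, 0.0818, 0.0078]
tool_rot: [0.015, 3.141, 0.001]
contact_force: [-0.1, 0.2, -0.4]
width: 0.035
t 28.22 pos [0.4332 0.0818 0.0078] F [-0.1  0.2 -0.4] w 0.035 q [-0.05  0.96 -0.39  2.24  1.63  0.32 -0.36]
(0.4326,0.082,0.0072,89.5) shift [0.0006 0.0002 0.0006] turn [ 0.001  0.001 -0.001] dist 0.001
```

```bash
python3 -m jog '[[0.25,[0.0006,0.0002,0],[0,0,0]],[0.25,[0.0006,0.0002,0],[0,0,0]],[0.25,[0.0006,0.0002,0.001],[0,0,0]],[0.25,[0.0006,0.0002,0.0018],[0,0,0]],[0.25,[0.0006,0.0002,0.0018],[0,0,0]]]'; python3 -m jog '[[0,[0,0,0],[0,0,0]],[0,[0,0,0],[0,0,0]],[0,[0,0,0],[0,0,0]],[0,[0,0,0],[0,0,0]],[0,[0,0,0],[0,0,0]]]'; python3 plan.py .4326,.082,.006,89.5
```

```text
time: 28.63
eef_pos: [0.4327, 0.082, 0.0062]
tool_rot: [0.015, 3.141, 0.001]
contact_force: [0.1, -0.5, -1.1]
width: 0.0222
time: 29.05
eef_pos: [0.4327, 0.082, 0.0062]
tool_rot: [0.014, 3.14, 0.001]
contact_force: [0.7, -0.2, 1.1]
width: 0.0124
t 29.05 pos [0.4327 0.082  0.0062] F [ 0.7 -0.2  1.1] w 0.0124 q [-0.05  0.96 -0.39  2.24  1.65  0.32 -0.37]
(0.4326,0.082,0.006,89.5) shift [ 0.0001 -0.      0.0002] turn [ 0.001  0.001 -0.   ] dist 0.0
```

```bash
python3 -m jog '[[0,[0,0,0],[0,0,0]],[0,[0,0,0],[0,0,0]],[0,[0,0,-0.005],[0,0,0]],[0,[0,0,-0.015],[0,0,0]],[0,[0,0,-0.03],[0,0,0]]]';  python3 -m jog '[[0,[0,0,-0.03],[0,0,0]],[0,[0,0,-0.06],[0,0,0]],[0,[0,0,-0.1],[0,0,0]],[0,[0,0,-0.1],[0,0,0]]]'; python3 - <<'E'
from h import *
t=imaging.capture("side");crop(t,280,180,400,270,6,"pics/x2.png")
E
python3 plan.py .40,-.1,.16,87
```

```text
time: 29.47
eef_pos: [0.4321, 0.0819, 0.0357]
tool_rot: [-0.015, -3.141, -0.001]
contact_force: [0.6, -0.5, -0.1]
width: 0.0121
time: 29.8
eef_pos: [0.4334, 0.0832, 0.1402]
tool_rot: [0.015, 3.137, 0.006]
contact_force: [0.4, 0.6, 0.1]
width: 0.0127
t 29.85 pos [0.4337 0.0826 0.1388] F [ 0.7  0.1 -1.1] w 0.0122 q [ 0.09  0.7  -0.61  2.19  0.88  0.5   0.35]
(0.4,-0.1,0.16,87.0) shift [ 0.0317 -0.1828 -0.0219] turn [0.003 0.005 0.042] dist 0.187
```

View pics/x2.png

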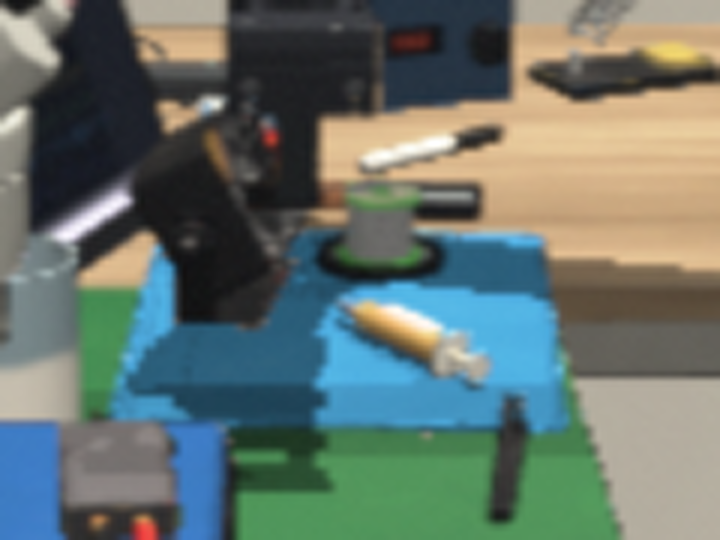

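```bash
python3 -m jog '[[0,[0.03,-0.2,-0.02],[0,0.005,0.04]],[0,[0.03,-0.2,-0.02],[0,0.005,0.04]],[0,[0.03,-0.2,-0.02],[0,0.005,0.04]],[0,[0.03,-0.2,-0.02],[0,0.005,0.04]],[0,[0.03,-0.2,-0.02],[0,0.005,0.04]]]'; python3 plan.py .36,-.30,.15,85.3
```

```text
time: 30.27
eef_pos: [0.3998, -0.1201, 0.1571]
tool_rot: [-0.08, -3.138, -0.003]
contact_force: [0.4, -0.3, 0.1]
width: 0.0122
t 30.27 pos [ 0.3998 -0.1201  0.1571] F [ 0.4 -0.3  0.1] w 0.0122 q [ 0.61  0.66 -0.67  2.23  0.85  0.53  0.79]
(0.36,-0.3,0.15,85.3) shift [ 0.0305 -0.1817  0.0068] turn [ 0.002 -0.003  0.031] dist 0.184
```

```bash
python3 -m jog '[[0,[0.032,-0.195,0],[0,0,0.031]],[0,[0.032,-0.195,0],[0,0,0.031]],[0,[0.032,-0.195,0],[0,0,0.031]],[0,[0.032,-0.195,0],[0,0,0.031]],[0,[0.032,-0.195,0],[0,0,0.031]]]'; python3 plan.py .345,-.33,.08,85.3
```

```text
time: 30.68
eef_pos: [0.3554, -0.3165, 0.1552]
tool_rot: [-0.133, -3.133, -0.003]
contact_force: [0.0, 0.4, -0.2]
width: 0.0122
t 30.68 pos [ 0.3554 -0.3165  0.1552] F [ 0.   0.4 -0.2] w 0.0122 q [ 1.07  0.73 -0.72  2.07  0.81  0.66  1.28]
(0.345,-0.33,0.08,85.3) shift [ 0.0088 -0.0145  0.0752] turn [ 0.001 -0.006 -0.003] dist 0.077
```

```bash
python3 -m jog '[[0,[0.008,-0.0145,0.02],[0,-0.006,-0.003]],[0,[0.0088,-0.0145,0.05],[0,-0.006,-0.003]],[0,[0.0088,-0.0145,0.09],[0,-0.006,-0.003]],[0,[0.0088,-0.0145,0.105],[0,-0.006,-0.003]],[0,[0.0088,-0.0145,0.105],[0,-0.006,-0.003]]]'; python3 plan.py .345,-.33,.03,85.3;python3 - <<'E'
from h import *
t=imaging.capture("top");crop(t,430,250,490,310,10,"pics/y.png");t=imaging.capture("side");crop(t,280,170,380,245,7,"pics/y2.png")
E
```

```text
time: 31.1
eef_pos: [0.3421, -0.3285, 0.0463]
tool_rot: [-0.127, -3.132, -0.008]
contact_force: [-0.7, 0.2, 0.6]
width: 0.0127
t 31.1 pos [ 0.3421 -0.3285  0.0463] F [-0.7  0.2  0.6] w 0.0127 q [ 0.96  0.9  -0.48  2.13  1.13  0.41  1.04]
(0.345,-0.33,0.03,85.3) shift [-0.0031 -0.0014  0.0162] turn [ 0.005 -0.007  0.001] dist 0.017
```

View pics/y2.png

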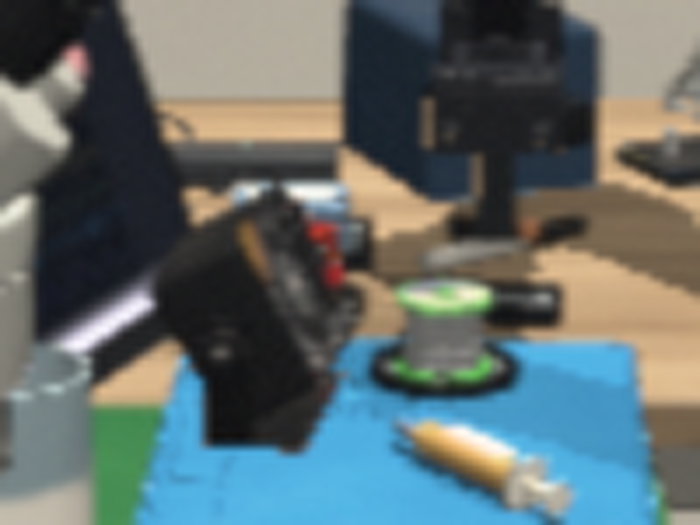

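View pics/y.png

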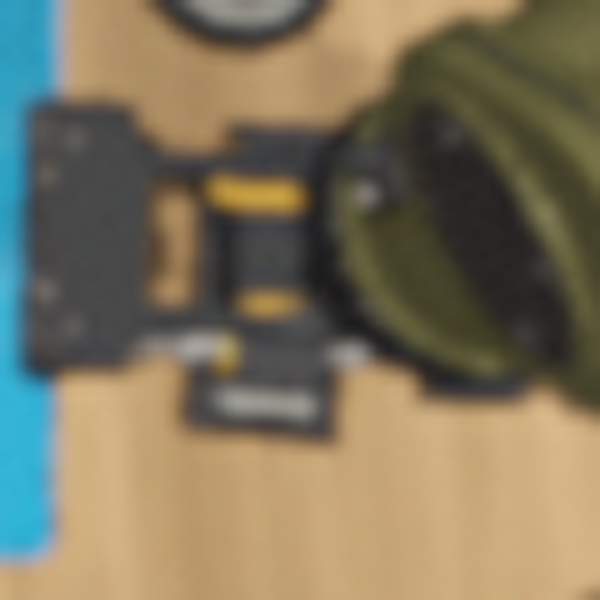

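```bash
python3 -m jog '[[0,[-0.0028,-0.0014,0.004],[0.005,-0.007,0]],[0,[-0.0028,-0.0014,0.009],[0.005,-0.007,0]],[0,[-0.0028,-0.0014,0.014],[0.005,-0.007,0]],[0,[-0.0028,-0.0014,0.016],[0.005,-0.007,0]],[0,[-0.0028,-0.0014,0.016],[0.005,-0.007,0]]]'; python3 plan.py .345,-.33,.017,85.3
```

```text
time: 31.62
eef_pos: [0.3469, -0.3309, 0.0335]
tool_rot: [0.127, 3.134, -0.005]
contact_force: [-0.3, 0.3, 0.1]
width: 0.0126
t 31.62 pos [ 0.3469 -0.3309  0.0335] F [-0.3  0.3  0.1] w 0.0126 q [ 0.93  0.92 -0.44  2.13  1.2   0.37  0.97]
(0.345,-0.33,0.017,85.3) shift [0.002  0.0008 0.0164] turn [-0.003  0.005  0.001] dist 0.017
```

```bash
python3 -m jog '[[0,[0.002,0.0008,0.004],[-0.003,0.005,0]],[0,[0.002,0.0008,0.009],[-0.003,0.005,0]],[0,[0.002,0.0008,0.014],[-0.003,0.005,0]],[0,[0.002,0.0008,0.0165],[-0.003,0.005,0]],[0,[0.002,0.0008,0.0165],[-0.003,0.005,0]]]'; python3 plan.py .345,-.33,.0155,85.3;python3 - <<'E'
from h import *
t=imaging.capture("top");crop(t,430,250,490,310,10,"pics/z.png");t=imaging.capture("side");crop(t,310,180,390,230,9,"pics/z2.png")
E
```

```text
time: 32.03
eef_pos: [0.3447, -0.3298, 0.0163]
tool_rot: [-0.127, -3.138, -0.001]
contact_force: [0.2, 0.5, 0.9]
width: 0.0124
t 32.03 pos [ 0.3447 -0.3298  0.0163] F [0.2 0.5 0.9] w 0.0124 q [ 0.91  0.95 -0.4   2.13  1.26  0.34  0.91]
(0.345,-0.33,0.0155,85.3) shift [-0.0003 -0.0002  0.0008] turn [ 0.001 -0.001  0.001] dist 0.001
```

View pics/z.png

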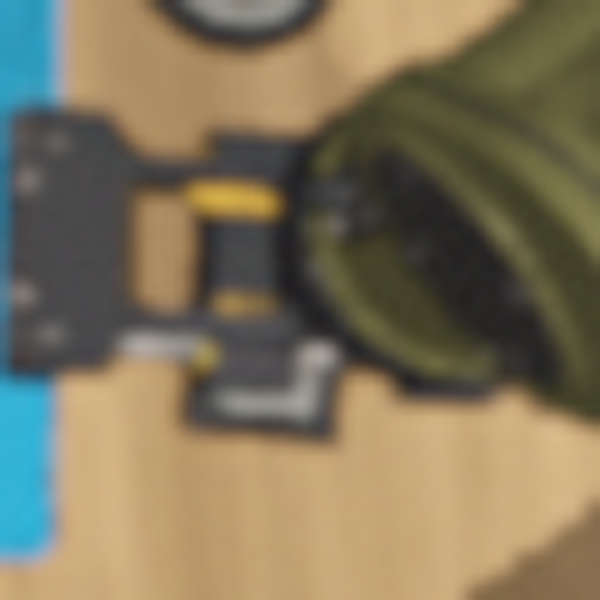

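View pics/z2.png

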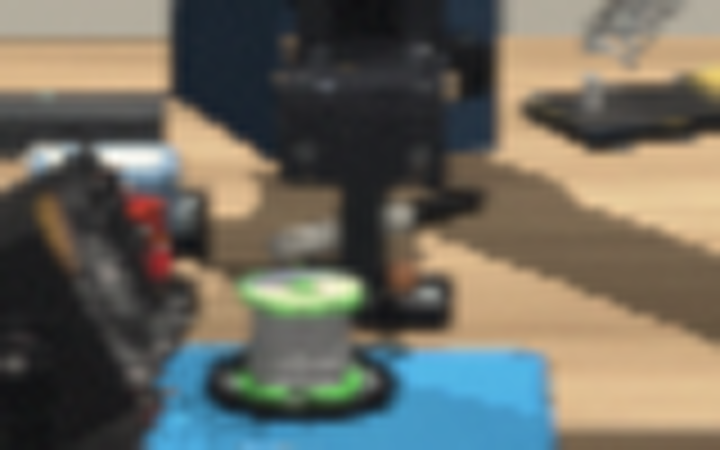

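```bash
python3 - <<'E'
from h import *
t=imaging.capture("side")
for p in ([.32,-.333,.016],[.32,-.333,.009],[.32,-.333,.023],[.33,-.333,.016],[.345,-.323,.016],[.306,-.33,.0135],[.37,-.33,.016]):
    u=pix(t,p);print(p,np.round((u-[310,180]+.5)*9))
crop(t,335,195,375,225,18,"pics/aa.png")
E
```

```text
[0.32, -0.333, 0.016] [419. 277.]
[0.32, -0.333, 0.009] [419. 293.]
[0.32, -0.333, 0.023] [420. 261.]
[0.33, -0.333, 0.016] [396. 277.]
[0.345, -0.323, 0.016] [362. 284.]
[0.306, -0.33, 0.0135] [453. 285.]
[0.37, -0.33, 0.016] [301. 280.]
```

View pics/aa.png

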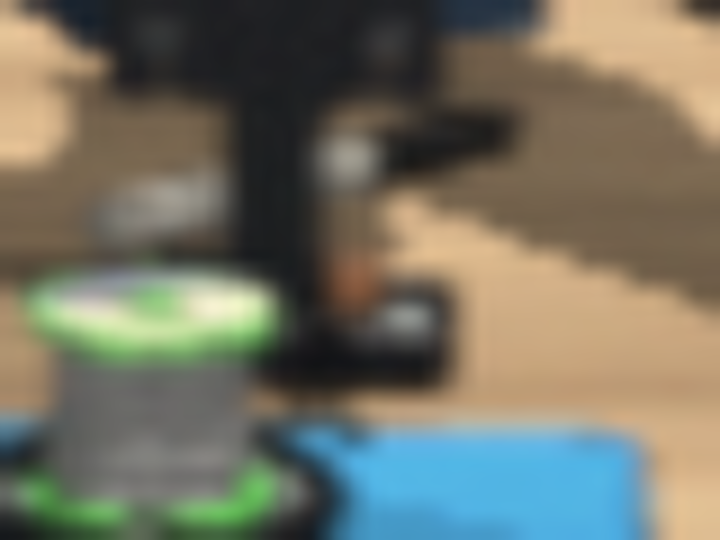

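```bash
python3 -m jog '[[0,[0,0,0.0005],[0,0,0]],[0,[0,0,0.001],[0,0,0]],[0,[0,0,0.001],[0,0,0]]]'; python3 plan.py .345,-.33,.0152,85.3
```

```text
time: 32.43
eef_pos: [0.3451, -0.33, 0.0159]
tool_rot: [-0.127, -3.139, -0.0]
contact_force: [0.8, 0.0, -0.1]
width: 0.012
t 32.43 pos [ 0.3451 -0.33    0.0159] F [ 0.8  0.  -0.1] w 0.012 q [ 0.91  0.95 -0.4   2.13  1.27  0.33  0.91]
(0.345,-0.33,0.0152,85.3) shift [ 0.0001 -0.      0.0007] turn [ 0.    -0.     0.001] dist 0.001
```

```bash
python3 -m jog '[[0,[0,0,0.0007],[0,0,0]],[0.2,[0,0,0.0005],[0,0,0]],[0.3,[0,0,0],[0,0,0]],[0.3,[0,0,0],[0,0,0]],[0.3,[0,0,0],[0,0,0]]]'; python3 -m jog '[[0.3,[0,0,-0.01],[0,0,0]],[0.3,[0,0,-0.04],[0,0,0]],[0.4,[0,0,-0.08],[0,0,0]],[0.5,[0,0,-0.12],[0,0,0]],[0.5,[0,0,-0.14],[0,0,0]]]'; python3 plan.py .42,-.13,.165,90; python3 - <<'E'
from h import *
t=imaging.capture("side");crop(t,280,170,380,245,7,"pics/ab.png")
E
```

```text
time: 32.85
eef_pos: [0.3451, -0.33, 0.016]
tool_rot: [-0.127, -3.139, -0.0]
contact_force: [-0.0, -0.4, 0.9]
width: 0.0266
time: 33.27
eef_pos: [0.3462, -0.3301, 0.1596]
tool_rot: [0.126, 3.136, -0.002]
contact_force: [0.0, -0.7, -0.0]
width: 0.0432
t 33.27 pos [ 0.3462 -0.3301  0.1596] F [ 0.  -0.7 -0. ] w 0.0432 q [ 1.11  0.72 -0.72  2.06  0.8   0.65  1.33]
(0.42,-0.13,0.165,90.0) shift [-0.0575  0.2054 -0.0055] turn [-0.001  0.003 -0.08 ] dist 0.213
```

View pics/ab.png

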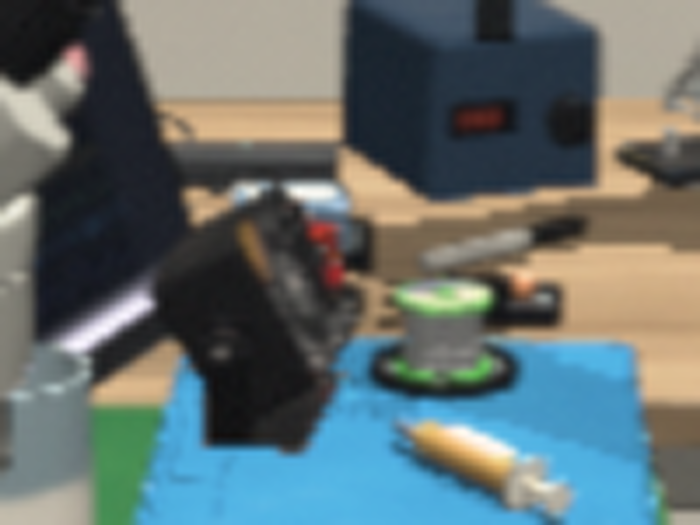

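Cell is in its tray. Back the arm away so the top camera sees all four trays.

```bash
python3 -m jog '[[0.5,[-0.05,0.205,-0.01],[0,0,-0.08]],[0.5,[-0.05,0.205,-0.01],[0,0,-0.08]],[0.5,[-0.05,0.205,-0.01],[0,0,-0.08]],[0.5,[-0.05,0.205,-0.01],[0,0,-0.08]],[0.5,[-0.05,0.205,-0.01],[0,0,-0.08]]]'; python3 -m jog '[[0.5,[0,0.2,0],[0,0,0]],[0.5,[0,0.2,0],[0,0,0]],[0.5,[0,0.2,0],[0,0,0]],[0.5,[0,0.2,0],[0,0,0]],[0.5,[0,0.2,0],[0,0,0]]]'; python3 plan.py .37,.2,.165,88
```

```text
time: 33.73
eef_pos: [0.4127, -0.1319, 0.1707]
tool_rot: [0.002, 3.136, -0.007]
contact_force: [1.0, 0.3, -0.0]
width: 0.0437
time: 34.15
eef_pos: [0.4126, 0.0712, 0.1697]
tool_rot: [-0.001, 3.135, -0.006]
contact_force: [0.6, -0.1, 0.1]
width: 0.0443
t 34.15 pos [0.4126 0.0712 0.1697] F [ 0.6 -0.1  0.1] w 0.0443 q [ 0.14  0.63 -0.66  2.22  0.8   0.53  0.42]
(0.37,0.2,0.165,88.0) shift [0.0426 0.1289 0.004 ] turn [-0.004  0.006  0.035] dist 0.136
```

```bash
python3 -m jog '[[0.5,[0.043,0.129,0],[0,0,0.035]],[0.5,[0.043,0.129,0],[0,0,0.035]],[0.5,[0.043,0.129,0],[0,0,0.035]],[0.5,[0.043,0.129,0],[0,0,0.035]],[0.5,[0.043,0.129,0],[0,0,0.035]]]'; python3 - <<'E'
from h import *
t=imaging.capture("top");crop(t,385,205,525,310,5.7 and 5,"pics/ac.png")
P=cloud(t);im=t["img"].astype(int);hsv=cv2.cvtColor(t["img"],cv2.COLOR_RGB2HSV)
def rect(m,z,n):
    w=np.array([world(t,u,v,z)[:2] for v,u in zip(*np.nonzero(m))],np.float32);print(n,len(w),cv2.minAreaRect(w),"medz",np.median(P[m][:,2]))
m=np.zeros((480,640),bool);m[220:262,478:515]=True
rect(m&(hsv[...,0]>90)&(hsv[...,0]<125)&(hsv[...,1]>50)&(hsv[...,2]>90),.035,"box")
def bx(c,l,w,yaw,z):
    a=np.radians(yaw);R=np.array([[np.cos(a),-np.sin(a)],[np.sin(a),np.cos(a)]])
    return np.int32([(pix(t,[*(np.array(c)+R@[i*l/2,j*w/2]),z])-[385,205]+.5)*7 for i,j in ((1,1),(1,-1),(-1,-1),(-1,1))])
o=cv2.resize(t["img"][205:290,385:495,::-1],None,fx=7,fy=7,interpolation=cv2.INTER_CUBIC)
cv2.imwrite("pics/ad.png",o)
o=cv2.resize(t["img"][215:265,475:520,::-1],None,fx=12,fy=12,interpolation=cv2.INTER_CUBIC);cv2.imwrite("pics/ae.png",o)
E
```

```text
time: 34.57
eef_pos: [0.3681, 0.2053, 0.1693]
tool_rot: [0.041, 3.135, 0.001]
contact_force: [0.0, -0.6, 0.0]
width: 0.0438
box 188 ((0.4519016742706299, -0.44261083006858826), (0.06624320894479752, 0.05171069875359535), 0.23770923912525177) medz 0.03298648506121768
```

View pics/ad.png

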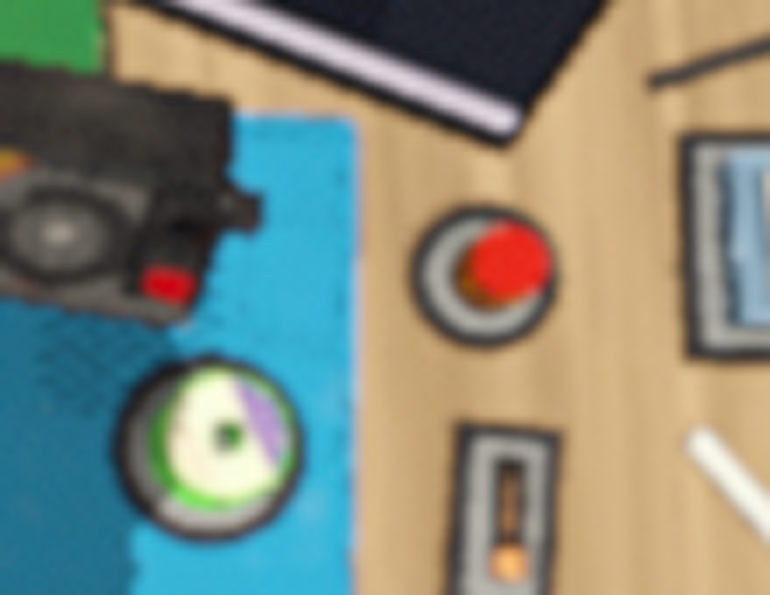

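View pics/ae.png

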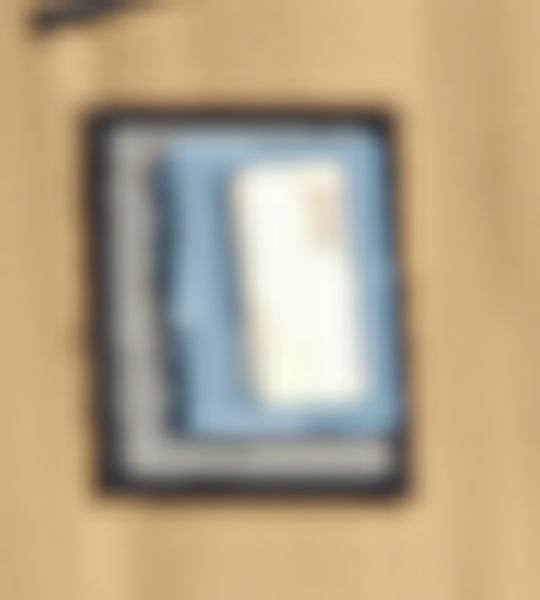

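```bash
python3 -c "
from bench import ctrl,telemetry
s=telemetry.sense();print(s['time'],s['contact_force'],s['qd'].max());print(ctrl.hand_in())"
```

```text
34.6167 [ 0.81494377 -0.7211813  -0.42238859] 0.0649160696980647
the job is handed in; nothing more can be done
None
```

I put the reel, the brown jar, the blue box and the cell into their trays in that order, released each one, and handed the job in at about 34.6 s. The arm was raised clear and touching nothing.

**Last checks:**
- **Overhead pictures:** all four things sit inside their own recesses. The box measured within about 1 mm and 0.3° of its tray. The jar's offset in the picture matches the camera's perspective, and the cell looks lengthwise with its tray. I checked the jar and cell alignment by eye only.
- **Side pictures:** the reel stands upright in its tray. The jar's red cap and the box's lid showed at the expected heights, though the camera on the blue mat partly hid them.
- **Floor contact:** I judged this from the tool height at release and the pictures, not from a direct measurement. I opened the fingers about 0.3–0.8 mm above the calculated seating height, so the cell may have dropped up to about 0.8 mm onto its floor.

**What went wrong:** on the first reach for the reel, the arm ran into a wrist joint limit and drifted about 1 cm while still above it. I had already queued the close command, so the fingers began closing just above the reel, with about 5 N on the tool. I reopened them, realigned and tried again. The reel showed no shift in the next picture.

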